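# Set out the home-office desk

## Task

Set this desk out for work, everything lying flat the right way up: lay the big portable drive centred on top of the docking station, lengthwise along it, and the small drive centred on top of the big one, lengthwise the same way; stand the stapler midway between the docking station and the tape dispenser, level with the middle of the docking station and running front to back, square to it. Put the mouse to the right of the number pad (right as seen from the robot), level with the pad's middle, pointing the same way as the pad and with about 4 cm of clear desk between them. Do not disturb the mug, the succulent or the glasses case, let go of everything and leave it at rest.

Things in the scene. Friction and masses are not known exactly. Their poses are not given: they have to be found in the camera images.
- drive: Big portable drive, loose: plain aluminium slab with rounded edges, 112 (its x) x 64 (its y) x 16 high, about 200 g. Origin at the centre of its underside, z up. Starts in the near row with its x roughly away from the robot; can be taken from above across its 64 mm width. Its two ends are interchangeable.
- ssd: Small drive, loose: like the big one but 72 (x) x 40 (y) x 12 high, about 70 g. Origin at the centre of its underside, z up. Starts in the near row. Its two ends are interchangeable.
- stapler: Desk stapler, loose, standing on its steel base: base 130 (x) x 36 (y) x 8 thick, grey arm above it 124 long, 32 wide, from 22 to 44 high (total height 46), dark block joining them at the rear end (-x); about 220 g. Origin at the centre of its underside, x along its length, z up. Take it by the arm across its 32 mm width at mid-length. Which end points to the front does not matter.
- mouse: White computer mouse, loose: 96 (x) x 56 (y) x 34 high, upright sides up to 14 high and rounded above, about 100 g. Origin at the centre of its underside, +x towards the wheel and buttons (its pointing direction, away from the robot at the start, within 0.3 rad), y to its left, z up.
- dock: Docking station, fixed to the desk in the far row: grey flat-topped box 90 (x, front to back) x 120 (y, its length) x 28 high. Origin at the centre of its underside; -x is its front with the ports, facing the robot within 0.15 rad. The big drive goes on its top at z = 28 mm, long side along the dock's y.
- keypad: Number pad, fixed at one end of the near row: aluminium plate with white keys, 5 rows of 4; 120 (x, front to back) x 84 (y) x 17 high. Origin at the centre of its underside; +x is the way it points (away from the robot, within 0.15 rad), -y its right, where the desk is free for the mouse: with a 40 mm gap the mouse's origin is 110 mm to -y of the pad's.
- tape_dispenser: Tape dispenser, fixed to the desk in the far row on the left or the right of the dock, its origin 252 to 268 mm from the dock's: grey base 56 (x) x 120 (y, its length) x 26 high with a roll of tape on it up to 72 high. Origin at the centre of its underside. The ground between it and the dock is free at the start.
- mug: Bystander, loose: white ceramic mug, 78 across, 78 high, handle at its +y side; at the other end of the near row from the number pad. Origin at the centre of its underside. Leave it alone.
- succulent: Bystander, loose: small succulent in a terracotta pot, 80 across the rim, about 80 high; on the other side of the dock from the tape dispenser. Origin at the centre of its underside. Leave it alone.
- glasses_case: Bystander, loose: brown glasses case 60 (x) x 160 (y) x 36 high, lying behind the dock. Origin at the centre of its underside. Leave it alone.
Not all that is in view belongs to the job. Leave any blue or orange look-alike of the ssd alone.

How it is judged (in metres and radians):
At the end, for the whole second after the job is handed in: Big drive on dock and small drive on it, each centred to 12 mm, lengthwise to 0.17 rad; stapler 113-147 mm from dock and dispenser, 20 mm front to back, 0.2 rad; mouse 95-125 mm right of pad (gap 25-55), level to 15 mm, pointing alike to 0.2 rad; these two upright on the desk; all at rest (x of drive in the frame of dock between -0.012 and 0.012 m and y of drive in the frame of dock between -0.012 and 0.012 m and z of drive in the frame of dock between 0.024 and 0.032 m and angle between the x axis of drive and the y axis of dock, either way round below 0.17 rad and x of ssd in the frame of drive between -0.012 and 0.012 m and y of ssd in the frame of drive between -0.012 and 0.012 m and z of ssd in the frame of drive between 0.012 and 0.02 m and angle between the x axis of ssd and the x axis of drive, either way round below 0.17 rad and horizontal distance between stapler and dock between 0.113 and 0.147 m and horizontal distance between stapler and tape_dispenser between 0.113 and 0.147 m and x of stapler in the frame of dock between -0.02 and 0.02 m and angle between the x axis of stapler and the x axis of dock, either way round below 0.2 rad and angle between each of stapler, mouse's own z axis and vertical below 0.1 rad and height (world z) of each of stapler, mouse below 0.006 m and x of mouse in the frame of keypad between -0.015 and 0.015 m and y of mouse in the frame of keypad between -0.125 and -0.095 m and y of keypad in the frame of mouse above 0 m and angle between the x axis of mouse and the x axis of keypad, either way round below 0.2 rad and linear speed of each of drive, ssd, stapler, mouse below 0.02 m/s); the robot touches nothing.
It fails at once if the mug is moved by more than 2 cm or tipped (distance of mug from where it was at the start of the episode above 0.02 m or angle between mug's own z axis and vertical above 0.3 rad).
It fails at once if the succulent is moved by more than 2 cm or tipped (distance of succulent from where it was at the start of the episode above 0.02 m or angle between succulent's own z axis and vertical above 0.3 rad).
It fails at once if the glasses case is moved by more than 2 cm (distance of glasses_case from where it was at the start of the episode above 0.02 m).
It also fails if it takes over 112 s, if anything falls off the work surface, if the arm or the gripper's body presses on something with over 40 N, if the wrist force passes 120 N, or if a joint passes its speed limit or range.

## Robot

A 7-joint arm with a two-finger parallel gripper is mounted at the origin on the work surface. World frame = base frame: x ahead of the robot, y to its left, z up, the work surface at z = 0. Lengths are in m, angles in degrees, forces in N, time in s.
With the tool pointing down it reaches from about 0.425 to 0.875 m from the base axis. Payload 4.7 kg.
Tool frame: the origin (TCP) lies at the very end of the fingers, on their centre line; the grasp point (between the pads) lies env.tcp_to_grasp behind it (env.tcp_to_grasp is the distance from the TCP to the grasp point, in m); z points along the fingers, x is the direction in which the jaws open and shut, and the axes are right-handed (so a half turn about z gives the same grasp; the last joint's range is limited). The gripper opens to 87 mm and grips with 3 to 60 N. Pads are 19 mm wide; open, the fingers measure 117 mm over their backs; the gripper's body (75 mm by 190 mm) begins 51 mm behind the grasp point.
Start: joints at [72.886, 18.392, -4.016, 83.108, 1.295, 78.541, -3.26], TCP at [0.2, -0.618, 0.201] pointing down, gripper open.
Joint ranges: [-163.93, 163.93], [-17.29, 119.83], [-79.2, 71.16], [3.27, 140.29], [-89.18, 269.18], [5.43, 117.66], [-154.24, 154.24]. Speed limits (degrees/s): [147.25, 147.25, 180, 180, 180, 180, 180].

## Interface

Orientations are given as [roll, pitch, yaw] about the fixed x, y, z axes, in that order (R = Rz(yaw) Ry(pitch) Rx(roll)).
In Python, from cell import env gives the robot as it stands. The module is installed in compiled form; this text tells all that it offers.
- The arm moves only by the tool send_rows, never from a script. Its argument "steps" is a list of rows, each a list of 3 entries, a list of its own where there are three numbers: the shift along the tool's x, y, z in m, then the turn, a rotation vector about the tool's x, y, z in rad, then the finger opening in m, from 0 to 0.087. A call has exactly 5 rows; each row is the pose to reach, as a shift and turn from the pose commanded when the call began, along the tool's axes at that moment; what a row does not reach only later rows make up. A row lasts 1/12 s, in which the tool goes at most 41.7 mm and 7.16 degrees, less where a joint would pass 70% of its speed; a pose out of reach is approached as far as the arm can. A call with a gripper value outside its range is refused whole. The fingers move at their own pace and stop on an object; "grip_force" is the grip in N (left out, the last holds). Time passes only in rows, so rows that repeat a pose let the fingers close, or fill a call up. It gives the time, the measured TCP pose, the force and the opening at its end, in the units of the state.
- env.get_obs(): the state, without advancing time (a new reading comes with each control period).
- env.read_camera(name): name is "scene" or "top"; returns a dict with "pixels" (480x640x3 uint8, red, green, blue), "fx", "fy", "cx", "cy" (pixels), "position" and "rotation" of the camera in the world. Camera axes: x right, y up, looking along -z (the intrinsics and any distortion apply to the point x, -y, -z); pixel columns grow to the right and rows downward; lengths in m; the calibration is good to about 2 mm. A picture is of the moment at which its call begins. There is no depth.
- env.sign_off(): hands the job in, once; it reports no verdict.
The state is a dict: "time_s": time; "qpos": joint angles; "joint_velocities": joint speeds; "effort": joint torques, N m; "tool_pos": TCP position; "tool_rot": TCP orientation; "force": force on the tool from outside, world axes, zero at the start; "wrist_torque": the same for the moment, N m; "grip_width": finger opening in m.
Only numpy, scipy, OpenCV 4.12 (cv2) and the standard library are available. Lean on these libraries where they do the work, as an engineer would, in place of code of your own. Each camera call takes 0.05 s, during which the arm holds its last target.

## Working session

There is one attempt and no reset: what is moved stays moved. The work goes in short steps, Python scripts to look and compute and a tool call to move; the robot and the scene stay as the last step left them, time stands still between calls to the robot, and variables do not carry over. Pictures are saved under pics/ and viewed, and the job is handed in when it is done.

Besides the shell and the picture viewer there is one more tool, called after "Call:" as name(argument=value, ...), one argument or row to a line, values as JSON. send_rows: Moves the arm, as the interface text tells. Its arguments: {"type":"object","properties":{"steps":{"type":"array"},"grip_force":{"type":"number"}},"required":["steps"]}

```bash
mkdir -p pics; ls; python3 - <<'E'
from cell import env
import cv2
o=env.get_obs();print(o, env.tcp_to_grasp)
for n in("top","scene"):
    c=env.read_camera(n)
    cv2.imwrite(f"pics/{n}0.png",c["pixels"][:,:,::-1])
    print(n,{k:v for k,v in c.items() if k!="pixels"})
E
```

```text
pics
{'time_s': 0.0, 'qpos': array([72.88589135, 18.43997178, -4.01381449, 83.17679332,  1.29464206,
       78.54135095, -3.26024707]), 'joint_velocities': array([ 0.02170157,  0.03992488,  0.00895565, -0.04742082, -0.10542543,
        0.08830179, -0.02999425]), 'effort': array([-5.96306927e-04, -4.91287279e+01, -4.04296154e-01, -3.12527132e+01,
       -6.40406460e-02,  4.37662506e-02,  1.70614076e-04]), 'tool_pos': array([ 0.19976235, -0.6178952 ,  0.20003443]), 'tool_rot': array([ 1.79993925e+02,  1.12896006e-01, -7.20780536e+01]), 'force': array([-0.87257123,  0.10375737, -0.68093443]), 'wrist_torque': array([ 0.01751672, -0.00887338, -0.00250668]), 'grip_width': 0.08682183225673888} 0.0187
top {'fx': 473.30215917535435, 'fy': 473.30215917535435, 'cx': 323.6359938139659, 'cy': 245.76141447276953, 'position': array([0.32469284, 0.06391034, 1.05152871]), 'rotation': array([ 13.08573403,  -0.27961009, -91.16046479])}
scene {'fx': 527.9095706048979, 'fy': 527.9095706048979, 'cx': 313.74594023293207, 'cy': 235.05867084947397, 'position': array([1.26522308, 0.0412866 , 1.02589349]), 'rotation': array([35.44620094, -0.62675689, 90.17391718])}
```

View pics/top0.png

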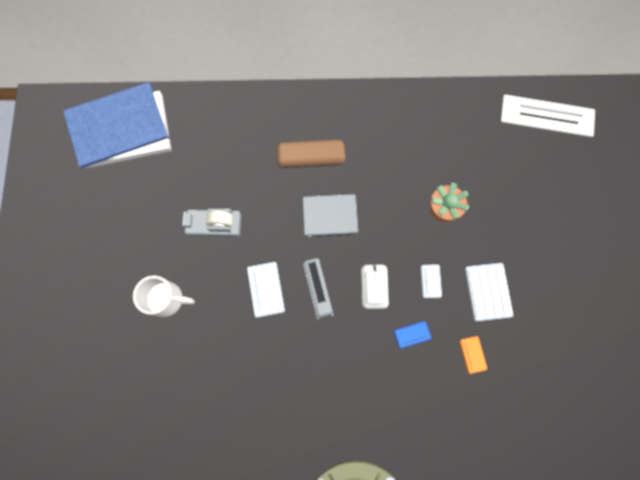

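View pics/scene0.png

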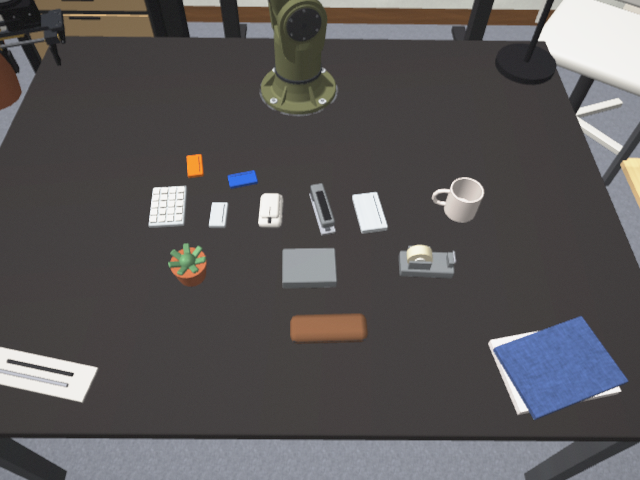

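```bash
cat > h.py <<'E'
import numpy as np, cv2
from scipy.spatial.transform import Rotation as R
def cam(c): return R.from_euler('xyz',c["rotation"],degrees=True).as_matrix()
def proj(c,P):
    p=(np.atleast_2d(P)-c["position"])@cam(c)
    return np.c_[c["cx"]+c["fx"]*p[:,0]/-p[:,2], c["cy"]+c["fy"]*-p[:,1]/-p[:,2]]
def unproj(c,u,v,z):
    d=cam(c)@np.array([(u-c["cx"])/c["fx"],-(v-c["cy"])/c["fy"],-1])
    return c["position"]+d*(z-c["position"][2])/d[2]
E
python3 - <<'E'
from cell import env
from h import *
import pickle
C={n:env.read_camera(n) for n in("top","scene")}
pickle.dump(C,open("c0.pkl","wb"))
t=C["top"];s=C["scene"]
pts=dict(drive=(266,289,370,212,.016),ssd=(431,281,219,215,.012),stapler=(318,288,322,208,.03),mouse=(375,286,271,210,.02),dock=(330,215,309,262,.028),keypad=(489,292,168,206,.017),tape=(213,222,427,263,.02),mug=(155,295,464,200,.04),succ=(450,202,188,263,.05),case=(311,153,328,327,.03))
for k,(a,b,c_,d,z) in pts.items(): print(k,unproj(t,a,b,z).round(3),unproj(s,c_,d,z).round(3))
im=t["pixels"][:,:,::-1]
cv2.imwrite("pics/t1.png",cv2.resize(im[180:390,130:390],None,fx=3,fy=2.85,interpolation=cv2.INTER_CUBIC))
cv2.imwrite("pics/t2.png",cv2.resize(im[180:380,340:540],None,fx=3,fy=3,interpolation=cv2.INTER_CUBIC))
E
```

```text
drive [0.47  0.183 0.016] [0.476 0.186 0.016]
ssd [ 0.481 -0.183  0.012] [ 0.486 -0.179  0.012]
stapler [0.468 0.068 0.03 ] [0.476 0.07  0.03 ]
mouse [ 0.471 -0.057  0.02 ] [ 0.476 -0.053  0.02 ]
dock [0.633 0.038 0.028] [0.629 0.04  0.028]
keypad [ 0.454 -0.307  0.017] [ 0.464 -0.305  0.017]
tape [0.624 0.303 0.02 ] [0.624 0.306 0.02 ]
mug [0.458 0.417 0.04 ] [0.455 0.413 0.04 ]
succ [ 0.652 -0.229  0.05 ] [ 0.648 -0.224  0.05 ]
case [0.784 0.079 0.03 ] [0.788 0.08  0.03 ]
```

View pics/t1.png

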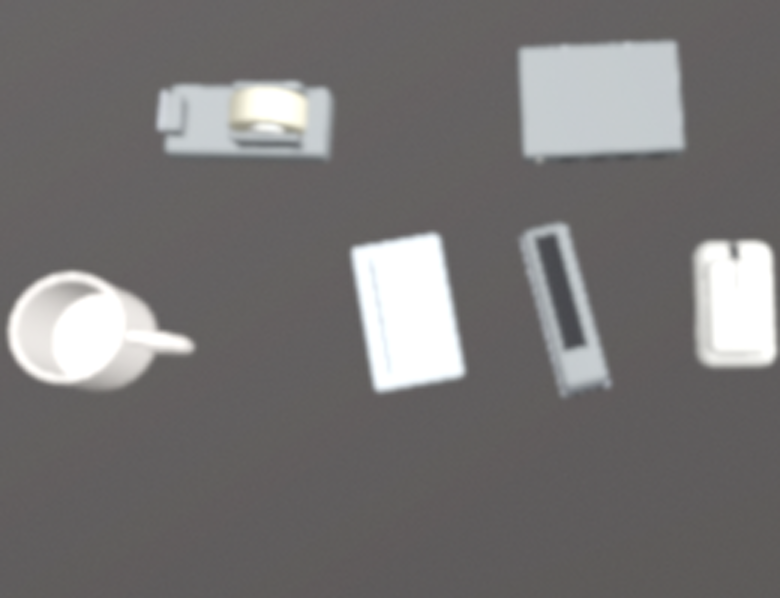

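View pics/t2.png

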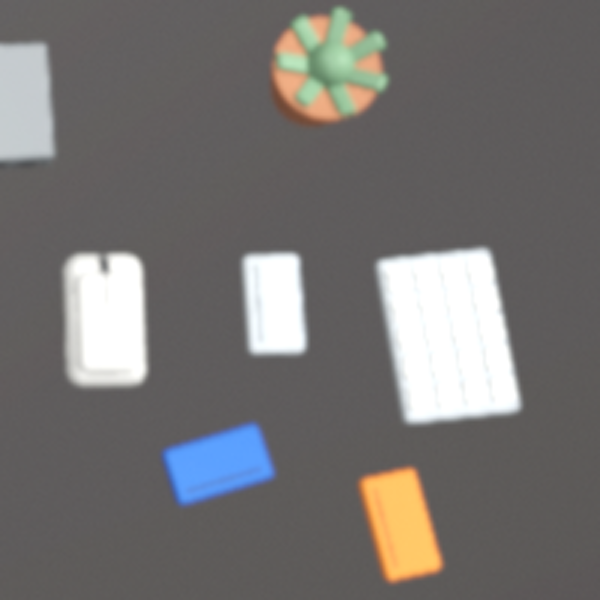

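Candidates for the small drive in the top picture: silver (431,281), blue (413,334), orange (473,355). The large silver slab at (266,289) is the big drive. I choose the silver one at (431,281), and the crop confirms it. Next I fit the poses with box silhouettes in both cameras.

```bash
cat >> h.py <<'E'
from scipy.optimize import minimize
import itertools
def boxpts(dx,dy,z0,z1,cx=0,cy=0): return np.array([[cx+a*dx/2,cy+b*dy/2,z] for a in(-1,1) for b in(-1,1) for z in(z0,z1)])
S4=16
MODEL=dict(drive=[boxpts(.112,.064,0,.016)],ssd=[boxpts(.072,.040,0,.012)],dock=[boxpts(.09,.12,0,.028)],keypad=[boxpts(.12,.084,0,.012)],
 stapler=[boxpts(.13,.036,0,.008),boxpts(.124,.032,.022,.044),boxpts(.03,.03,0,.044,-.045)],
 tape_dispenser=[boxpts(.056,.12,0,.026)],mouse=[boxpts(.096,.056,0,.014),boxpts(.07,.034,.014,.034)])
def render(c,name,x,y,th,z,roi,k=4):
    u0,v0,w,h=roi; m=np.zeros((h*k,w*k),np.uint8)
    Rz=R.from_euler('z',th).as_matrix()
    for P in MODEL[name]:
        q=proj(c,P@Rz.T+[x,y,z])
        q=(q+0.5-[u0,v0])*k-0.5
        hull=cv2.convexHull(q.astype(np.float32))
        cv2.fillConvexPoly(m,np.round(hull*16).astype(np.int32),255,shift=4)
    return cv2.resize(m,(w,h),interpolation=cv2.INTER_AREA)/255.
def fit(C,name,x,y,th,z=0,thr=None,cams=("top","scene"),rad=.105):
    data=[]
    for n in cams:
        c=C[n]; q=proj(c,[[x+a*rad,y+b*rad,z] for a in(-1,1) for b in(-1,1)])
        u0,v0=np.maximum(q.min(0).astype(int),0);u1,v1=np.minimum(q.max(0).astype(int),[640,480])
        roi=(u0,v0,u1-u0,v1-v0)
        g=c["pixels"][v0:v1,u0:u1].astype(float).max(2)
        # soft mask: bg level..fg level; only the blob connected with initial guess
        bg=np.median(g[g<60]) if (g<60).any() else 30
        r0=render(c,name,x,y,th,z,roi)
        fg=np.median(g[r0>.9]) 
        t=thr or (bg+fg)/2
        m=np.clip((g-bg)/(fg-bg),0,1)
        b=(g>bg+.3*(fg-bg)).astype(np.uint8); nl,L=cv2.connectedComponents(b)
        ids=np.bincount(L[(r0>.5)&(b>0)].ravel(),minlength=nl); i=ids.argmax()
        near=cv2.dilate((L==i).astype(np.uint8),np.ones((3,3)))>0
        # fill holes
        m=m*near
        cnt,_=cv2.findContours((L==i).astype(np.uint8),cv2.RETR_EXTERNAL,cv2.CHAIN_APPROX_NONE)
        f=np.zeros_like(b); cv2.drawContours(f,cnt,-1,1,-1); f=cv2.erode(f,np.ones((3,3)))>0
        m[f]=1
        data.append((c,roi,m))
    def cost(p): return sum(((render(c,name,p[0]/100,p[1]/100,p[2]/10,z,roi)-m)**2).sum() for c,roi,m in data)
    best=None
    for s in(.5,.15):
        p0=[x*100,y*100,th*10] if best is None else best.x
        best=minimize(cost,p0,method='Nelder-Mead',options=dict(initial_simplex=[p0]+[np.array(p0)+s*2*np.eye(3)[i] for i in range(3)],xatol=.005,fatol=.01))
    return best.x[0]/100,best.x[1]/100,best.x[2]/10,best.fun,sum(m.sum() for _,_,m in data)
E
python3 - <<'E'
from h import *
import pickle
C=pickle.load(open("c0.pkl","rb"))
G=dict(drive=(.473,.185,.15),ssd=(.483,-.18,0),stapler=(.472,.069,.2),mouse=(.474,-.055,0),dock=(.63,.04,0),keypad=(.458,-.306,.05),tape_dispenser=(.624,.304,0))
for k,g in G.items():
    for cams in(("top",),("scene",),("top","scene")):
        print(k,cams,np.round(fit(C,k,*g,cams=cams),4))
E
```

```text
drive ('top',) [4.4200000e-01 2.4900000e-01 1.8750000e-01 5.6428463e+03 7.3548356e+03]
drive ('scene',) [4.6800000e-01 1.8530000e-01 1.6190000e-01 4.0150900e+01 1.0435532e+03]
drive ('top', 'scene') [4.6910000e-01 1.8520000e-01 1.7100000e-01 5.7373114e+03 8.3983887e+03]
ssd ('top',) [ 4.832000e-01 -1.835000e-01 -1.990000e-02  7.544810e+01  7.901556e+02]
ssd ('scene',) [ 4.797000e-01 -1.825000e-01  1.110000e-02  1.694160e+01  4.375913e+02]
ssd ('top', 'scene') [ 4.8130000e-01 -1.8320000e-01  1.0000000e-02  1.0290210e+02
  1.2277469e+03]
stapler ('top',) [4.5410000e-01 2.4100000e-02 6.8800000e-01 8.0137976e+03 9.1200000e+03]
stapler ('scene',) [4.690000e-01 6.890000e-02 2.367000e-01 2.578120e+01 8.766024e+02]
stapler ('top', 'scene') [4.6830000e-01 6.8800000e-02 2.3370000e-01 8.1164854e+03 9.9966024e+03]
mouse ('top',) [ 4.7380000e-01 -5.7000000e-02 -1.7800000e-02  1.3510160e+02
  1.3871289e+03]
mouse ('scene',) [ 4.663000e-01 -5.670000e-02  9.300000e-03  3.014970e+01  7.914563e+02]
mouse ('top', 'scene') [ 4.6980000e-01 -5.6200000e-02  1.9600000e-02  2.1627320e+02
  2.1785852e+03]
doc
[... 171 characters left out ...]
dock ('top', 'scene') [6.33700000e-01 3.88000000e-02 6.80000000e-03 6.07930400e+03
 1.05391191e+04]
keypad ('top',) [ 4.5620000e-01 -3.1080000e-01  8.7200000e-02  1.1895540e+02
  2.4208667e+03]
keypad ('scene',) [ 4.5410000e-01 -3.0940000e-01  8.9400000e-02  4.1910800e+01
  1.4187745e+03]
keypad ('top', 'scene') [ 4.5510000e-01 -3.1040000e-01  9.1100000e-02  1.6932440e+02
  3.8396412e+03]
tape_dispenser ('top',) [5.6520000e-01 3.3950000e-01 2.1950000e-01 6.8787038e+03 8.4600000e+03]
tape_dispenser ('scene',) [ 6.987000e-01  3.103000e-01 -6.800000e-03  6.466326e+03  8.137000e+03]
tape_dispenser ('top', 'scene') [ 6.94600000e-01  3.13500000e-01 -1.32000000e-02  1.34215138e+04
  1.65970000e+04]
```

```bash
sed -i 's/bg=np.median(g\[g<60\]).*/bg=np.median(g[r0_(c,name,x,y,th,z,roi)==0])/' h.py; cat >> h.py <<'E'
def r0_(c,name,x,y,th,z,roi): return cv2.dilate(render(c,name,x,y,th,z,roi),np.ones((5,5)))
E
python3 - <<'E'
from h import *
import pickle
C=pickle.load(open("c0.pkl","rb"))
G=dict(drive=(.473,.185,.15),ssd=(.483,-.18,0),stapler=(.472,.069,.2),mouse=(.474,-.055,0),dock=(.63,.04,0),keypad=(.458,-.306,.05),tape_dispenser=(.624,.304,0))
F={}
for k,g in G.items():
    for cams in(("top",),("scene",),("top","scene")):
        F[k]=fit(C,k,*g,cams=cams); print(k,cams[0],len(cams),*["%.4f"%v for v in F[k]])
pickle.dump(F,open("f0.pkl","wb"))
for n in C:
    im=cv2.resize(C[n]["pixels"][:,:,::-1],None,fx=2,fy=2,interpolation=cv2.INTER_CUBIC)
    for k,f in F.items():
        for P in MODEL[k]:
            q=proj(C[n],P@R.from_euler('z',f[2]).as_matrix().T+[f[0],f[1],0])*2+.5
            cv2.polylines(im,[cv2.convexHull(np.round(q*16).astype(np.int32))],True,(0,0,255),1,shift=4)
    o=(240,330) if n=="top" else (280,330)
    cv2.imwrite(f"pics/fit_{n}.png",im[o[1]:o[1]+380,o[0]:o[0]+800])
E
```

```text
drive top 1 0.4716 0.1848 0.1703 14.9916 1584.5897
drive scene 1 0.4676 0.1852 0.1642 57.1477 1010.9298
drive top 2 0.4707 0.1850 0.1657 89.6900 2595.5196
ssd top 1 0.4833 -0.1841 -0.0050 8.9551 638.3438
ssd scene 1 0.4797 -0.1828 0.0150 33.1548 400.1737
ssd top 2 0.4827 -0.1836 0.0191 63.5295 1038.5174
stapler top 1 0.4713 0.0689 0.2345 34.2532 1035.8824
stapler scene 1 0.4685 0.0688 0.2184 64.1199 787.7500
stapler top 2 0.4706 0.0688 0.2301 103.7423 1823.6324
mouse top 1 0.4736 -0.0576 -0.0124 28.4044 1117.0949
mouse scene 1 0.4661 -0.0564 0.0180 52.8060 738.8485
mouse top 2 0.4717 -0.0572 -0.0072 143.5090 1855.9434
dock top 1 0.6395 0.0389 0.0455 110.1180 2059.8113
dock scene 1 0.6232 0.0378 0.0459 294.5051 1811.7708
dock top 2 0.6358 0.0385 0.0368 485.8078 3871.5822
keypad top 1 0.4569 -0.3110 0.0896 29.0461 2159.3789
keypad scene 1 0.4532 -0.3094 0.1084 80.0366 1344.2378
keypad top 2 0.4560 -0.3103 0.0911 133.8103 3503.6167
tape_dispenser top 1 0.6274 0.3075 -0.0195 95.6289 1401.3750
tape_dispenser scene 1 0.6103 0.3077 -0.1381 186.0587 1337.7468
tape_dispenser top 2 0.6233 0.3066 -0.0437 621.8401 2739.1218
```

View pics/fit_top.png

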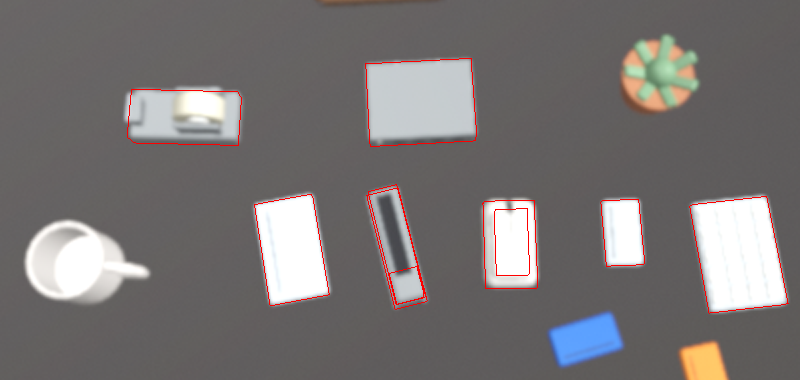

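View pics/fit_scene.png

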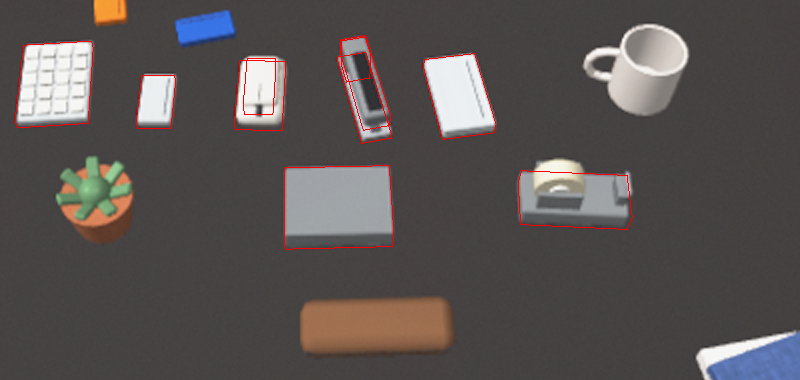

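```bash
python3 - <<'E'
from h import *
import pickle
C=pickle.load(open("c0.pkl","rb"))
t=C["top"];s=C["scene"]
for q in [(303,196.1),(355.7,194.4),(358,232.6),(304.3,234.7)]: print(unproj(t,*q,.028).round(4))
for n,(u,v,w,h),k in(("top",(295,185,70,60),8),("top",(175,195,75,50),8),("scene",(270,240,80,60),8),("scene",(390,240,80,45),8)):
    im=cv2.resize(C[n]["pixels"][v:v+h,u:u+w,::-1],None,fx=k,fy=k,interpolation=cv2.INTER_CUBIC)
    cv2.imwrite(f"pics/z_{n}_{u}.png",im)
a=[cv2.imread(f"pics/z_{x}.png") for x in("top_295","top_175","scene_270","scene_390")]
o=np.zeros((960,1240,3),np.uint8);
o[:480,:560]=a[0];o[:400,600:1200]=a[1];o[480:960,:640]=a[2];o[480:840,600+0:1240]=a[3] 
cv2.imwrite("pics/z.png",cv2.resize(o,(775,600),interpolation=cv2.INTER_AREA))
E
```

```text
[0.6793 0.0987 0.028 ]
[ 0.6812 -0.0214  0.028 ]
[ 0.5912 -0.0233  0.028 ]
[0.5886 0.0967 0.028 ]
```

View pics/z.png

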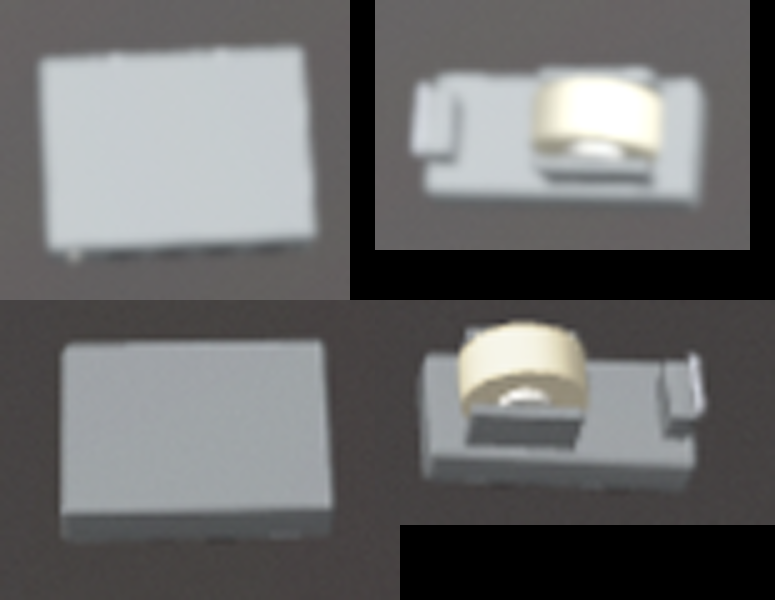

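The top picture gives the dock's top face as 90 x 120 mm, centred at (0.635, 0.038) with yaw about 0.02, which matches the sizes given. Now I start with the big drive, the slab at top pixel (266,289).

```bash
cat > go.py <<'E'
import sys; from cell import env; from h import *
def rel(x,y,z,yaw):
    o=env.get_obs(); Rc=R.from_euler('xyz',o["tool_rot"],degrees=True)
    o_y=o["tool_rot"][2]
    Rt=R.from_euler('xyz',[180,0,yaw],degrees=True)
    d=Rc.inv().apply(np.array([x,y,z])-o["tool_pos"]); r=(Rc.inv()*Rt).as_rotvec()
    print("t",round(o["time_s"],2),"pos",o["tool_pos"].round(4),"rot",o["tool_rot"].round(1),"w",round(o["grip_width"],4),"F",o["force"].round(1))
    print("shift",d.round(4),"turn",r.round(3),"rows",round(max(np.linalg.norm(d)/.0417,np.degrees(np.linalg.norm(r))/7.16),1))
if __name__=="__main__": rel(*map(float,sys.argv[1:5]))
E
python3 go.py .5 -.2 .2 -75;python3 go.py .4707 .185 .12 -80.5
```

```text
t 0.2 pos [ 0.1999 -0.6181  0.2005] rot [ 1.80e+02  1.00e-01 -7.21e+01] w 0.0868 F [0.2 0.  0.2]
shift [-0.3055 -0.4142  0.0008] turn [0.    0.001 0.051] rows 12.3
t 0.2 pos [ 0.1999 -0.6181  0.2005] rot [ 1.80e+02  1.00e-01 -7.21e+01] w 0.0868 F [0.2 0.  0.2]
shift [-0.6807 -0.5049  0.0812] turn [0.    0.001 0.147] rows 20.4
```

Call:
send_rows(
  steps=[
    [[-0.024,-0.033,0],[0,0,0.01],0.087],
    [[-0.049,-0.066,0],[0,0,0.02],0.087],
    [[-0.073,-0.099,0],[0,0,0.02],0.087],
    [[-0.098,-0.132,0],[0,0,0.02],0.087],
    [[-0.122,-0.165,0],[0,0,0.02],0.087],
  ],
)

```text
time_s: 0.62
tool_pos: [0.3202, -0.4497, 0.201]
tool_rot: [180.0, 0.0, -73.2]
force: [0.9, -0.6, -0.2]
grip_width: 0.0875
```

Call:
send_rows(
  steps=[
    [[-0.024,-0.033,0],[0,0,0.01],0.087],
    [[-0.049,-0.066,0],[0,0,0.02],0.087],
    [[-0.073,-0.099,0],[0,0,0.02],0.087],
    [[-0.098,-0.132,0],[0,0,0.02],0.087],
    [[-0.122,-0.165,0],[0,0,0.02],0.087],
  ],
)

```text
time_s: 1.03
tool_pos: [0.4429, -0.2853, 0.2013]
tool_rot: [180.0, -0.0, -74.4]
force: [0.3, -0.8, 0.4]
grip_width: 0.0872
```

```bash
python3 go.py .4707 .185 .1 -80.5
```

```text
t 1.03 pos [ 0.4429 -0.2853  0.2013] rot [180.   -0.  -74.4] w 0.0872 F [ 0.3 -0.8  0.4]
shift [-0.4455 -0.1535  0.101 ] turn [ 0.    -0.     0.107] rows 11.6
```

Call:
send_rows(
  steps=[
    [[-0.038,-0.013,0],[0,0,0.01],0.087],
    [[-0.076,-0.026,0],[0,0,0.02],0.087],
    [[-0.114,-0.039,0],[0,0,0.03],0.087],
    [[-0.151,-0.052,0],[0,0,0.04],0.087],
    [[-0.19,-0.065,0],[0,0,0.05],0.087],
  ],
)

```text
time_s: 1.45
tool_pos: [0.4533, -0.0851, 0.2011]
tool_rot: [180.0, -0.0, -77.3]
force: [0.4, -0.6, 0.8]
grip_width: 0.0868
```

Call:
send_rows(
  steps=[
    [[-0.038,-0.013,0],[0,0,0.01],0.087],
    [[-0.076,-0.026,0],[0,0,0.02],0.087],
    [[-0.114,-0.039,0],[0,0,0.03],0.087],
    [[-0.151,-0.052,0],[0,0,0.04],0.087],
    [[-0.19,-0.065,0.01],[0,0,0.05],0.087],
  ],
)

```text
time_s: 1.87
tool_pos: [0.4761, 0.1141, 0.193]
tool_rot: [-179.8, -0.1, -80.2]
force: [1.5, -0.6, 0.5]
grip_width: 0.0866
```

```bash
python3 go.py .4707 .185 .05 -80.5
```

```text
t 1.87 pos [0.4761 0.1141 0.193 ] rot [-1.798e+02 -1.000e-01 -8.020e+01] w 0.0866 F [ 1.5 -0.6  0.5]
shift [-0.0709 -0.0062  0.1429] turn [-0.004 -0.002  0.006] rows 3.8
```

Call:
send_rows(
  steps=[
    [[-0.03,-0.003,0.03],[0,0,0],0.087],
    [[-0.06,-0.006,0.065],[0,0,0.006],0.087],
    [[-0.071,-0.006,0.105],[0,0,0.006],0.087],
    [[-0.071,-0.006,0.143],[0,0,0.006],0.087],
    [[-0.071,-0.006,0.143],[0,0,0.006],0.087],
  ],
)

```text
time_s: 2.28
tool_pos: [0.4621, 0.1825, 0.0413]
tool_rot: [179.2, 0.0, -80.3]
force: [-1.9, -1.0, -0.3]
grip_width: 0.0873
```

```bash
python3 go.py .4707 .185 .004 -80.5
```

```text
t 2.28 pos [0.4621 0.1825 0.0413] rot [179.2   0.  -80.3] w 0.0873 F [-1.9 -1.  -0.3]
shift [-0.001  -0.0094  0.0371] turn [0.013 0.    0.004] rows 0.9
```

Call:
send_rows(
  steps=[
    [[0,0,0],[0,0,0],0.087],
    [[0,0,0],[0,0,0],0.087],
    [[0,0,0],[0,0,0],0.087],
    [[0,0,0],[0,0,0],0.087],
    [[0,0,0],[0,0,0],0.087],
  ],
)

```text
time_s: 2.7
tool_pos: [0.4703, 0.1831, 0.0502]
tool_rot: [-179.8, -0.0, -80.5]
force: [-0.7, 0.6, 0.3]
grip_width: 0.0867
```

```bash
python3 go.py .4707 .185 .004 -80.5
```

```text
t 2.7 pos [0.4703 0.1831 0.0502] rot [-179.8   -0.   -80.5] w 0.0867 F [-0.7  0.6  0.3]
shift [-0.0018 -0.0005  0.0462] turn [-0.004 -0.001 -0.   ] rows 1.1
```

Call:
send_rows(
  steps=[
    [[-0.002,0,0.012],[0,0,0],0.087],
    [[-0.002,0,0.024],[0,0,0],0.087],
    [[-0.002,0,0.036],[0,0,0],0.087],
    [[-0.002,0,0.046],[0,0,0],0.087],
    [[-0.002,0,0.046],[0,0,0],0.087],
  ],
)

```text
time_s: 3.12
tool_pos: [0.4659, 0.1845, -0.0008]
tool_rot: [179.7, -0.0, -80.4]
force: [-0.6, -0.3, -0.2]
grip_width: 0.0872
```

Call:
send_rows(
  steps=[
    [[0,0,0],[0,0,0],0.087],
    [[0,0,0],[0,0,0],0.07],
    [[0,0,0],[0,0,0],0.06],
    [[0,0,0],[0,0,0],0.05],
    [[0,0,0],[0,0,0],0.05],
  ],
  grip_force=25,
)

```text
time_s: 3.53
tool_pos: [0.4687, 0.1854, 0.0027]
tool_rot: [-179.9, -0.0, -80.4]
force: [0.2, -0.0, 0.1]
grip_width: 0.0677
```

Call:
send_rows(
  steps=[
    [[0,0,0],[0,0,0],0.05],
    [[0,0,0],[0,0,0],0.05],
    [[0,0,0],[0,0,0],0.05],
    [[0,0,0],[0,0,0],0.05],
    [[0,0,0],[0,0,0],0.05],
  ],
)

```text
time_s: 3.95
tool_pos: [0.4683, 0.1852, 0.0023]
tool_rot: [-180.0, -0.0, -80.4]
force: [1.1, -0.2, 0.6]
grip_width: 0.0505
```

```bash
python3 - <<'E'
from cell import env
import cv2
im=env.read_camera("scene")["pixels"][130:300,250:520,::-1]
cv2.imwrite("pics/g1.png",cv2.resize(im,None,fx=2.8,fy=2.8))
E
python3 go.py .4707 .185 .004 -80.5
```

```text
t 4.0 pos [0.4683 0.1852 0.0023] rot [-180.    -0.   -80.4] w 0.0504 F [-0.5  0.2 -0.2]
shift [ 0.0006 -0.0023 -0.0017] turn [-0.    -0.     0.001] rows 0.1
```

View pics/g1.png

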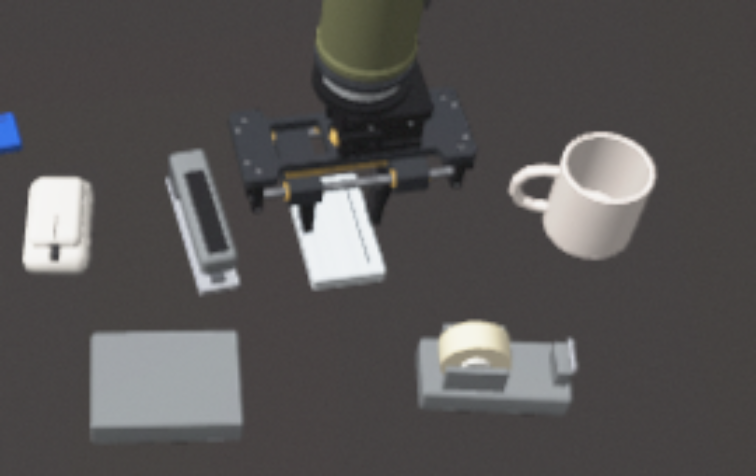

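```bash
python3 - <<'E'
from cell import env
from h import *
c=env.read_camera("scene"); im=c["pixels"][155:245,325:425,::-1]
im=cv2.resize(im,None,fx=6,fy=6,interpolation=cv2.INTER_CUBIC)
o=env.get_obs(); p=o["tool_pos"]; a=np.radians(o["tool_rot"][2]); d=np.array([np.cos(a),np.sin(a),0])
for s in(-.025,.025,-.032,.032):
    q=(proj(c,p+s*d)[0]-[325,155]+.5)*6; print(q); cv2.circle(im,tuple(int(v) for v in q),4,(0,0,255),1)
cv2.imwrite("pics/g2.png",im); print(o["grip_width"])
E
```

```text
[325.04694323 343.27665941]
[205.90047505 358.19827316]
[341.65190176 341.19709481]
[189.14403634 360.29680877]
0.05057582950241067
```

View pics/g2.png

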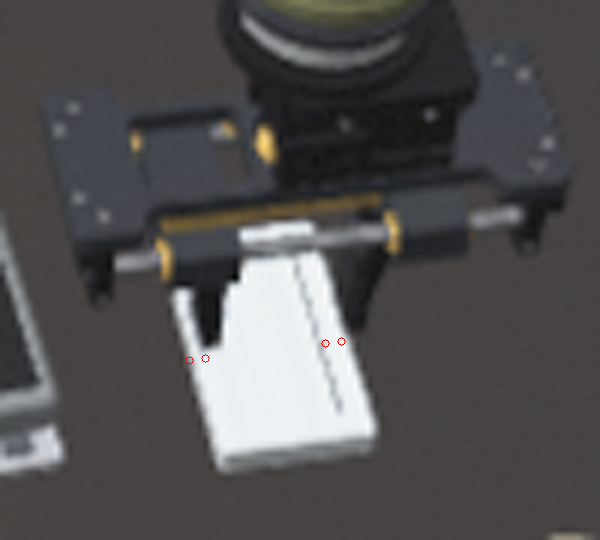

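```bash
python3 - <<'E'
from cell import env
from h import *
c=env.read_camera("top"); im=c["pixels"][240:340,220:320,::-1]
im=cv2.resize(im,None,fx=6,fy=6,interpolation=cv2.INTER_CUBIC)
o=env.get_obs(); p=o["tool_pos"]; a=np.radians(o["tool_rot"][2]); d=np.array([np.cos(a),np.sin(a),0])
for s in(-.025,.025,-.032,.032):
    q=(proj(c,p+s*d)[0]-[220,240]+.5)*6; cv2.circle(im,tuple(int(v) for v in q),4,(0,0,255),1)
cv2.imwrite("pics/g3.png",im); print(o["grip_width"],o["effort"],o["qpos"],o["wrist_torque"])
C={"scene":env.read_camera("scene")}
E
```

```text
0.05032890343226444 [ 3.81862177e-03 -3.30965853e+01 -6.30067706e+00 -2.50057393e+01
  1.35051581e-02 -8.28543375e-02  3.14009618e-07] [  17.37725216   17.8726809   -46.63614318  114.37284162   15.96911883
   54.2229794  -117.78576869] [ 0.0247436  -0.021371    0.00456637]
```

View pics/g3.png

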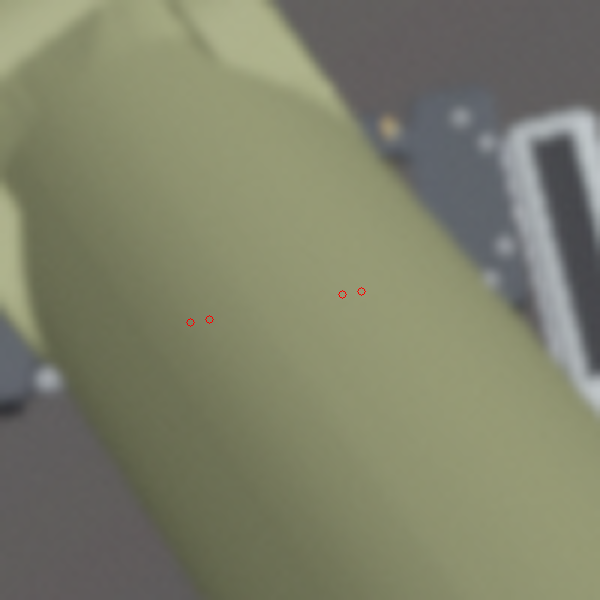

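The gripper shows 50 mm and stopped on nothing. In the picture the left finger, around crop pixel (210,345), lies over the drive's top instead of at its side, so the fingers seem higher than tool_pos says. I open, raise a little and check the true tip height.

Call:
send_rows(
  steps=[
    [[0,0,0],[0,0,0],0.087],
    [[0,0,-0.005],[0,0,0],0.087],
    [[0,0,-0.01],[0,0,0],0.087],
    [[0,0,-0.01],[0,0,0],0.087],
    [[0,0,-0.01],[0,0,0],0.087],
  ],
)

```text
time_s: 4.57
tool_pos: [0.4689, 0.1854, 0.0129]
tool_rot: [-179.9, -0.0, -80.5]
force: [0.1, -0.3, 0.3]
grip_width: 0.0756
```

Call:
send_rows(
  steps=[
    [[0,0,0],[0,0,0],0.087],
    [[0,0,0],[0,0,0],0.087],
    [[0,0,0],[0,0,0],0.087],
    [[0,0,0],[0,0,0],0.087],
    [[0,0,0],[0,0,0],0.087],
  ],
)

```text
time_s: 4.98
tool_pos: [0.4683, 0.1853, 0.0122]
tool_rot: [180.0, -0.0, -80.4]
force: [-0.1, -0.4, -0.8]
grip_width: 0.0866
```

```bash
python3 - <<'E'
from cell import env
from h import *
c=env.read_camera("scene"); im=c["pixels"][155:245,325:425,::-1]
im=cv2.resize(im,None,fx=6,fy=6,interpolation=cv2.INTER_CUBIC)
o=env.get_obs(); p=o["tool_pos"]; a=np.radians(o["tool_rot"][2]); d=np.array([np.cos(a),np.sin(a),0]); e=np.array([-d[1],d[0],0])
w=o["grip_width"]/2
for z,col in((0,(0,0,255)),(.015,(0,255,0)),(.03,(255,0,0))):
  for s in(-w,w):
   for b in(.0095,-.0095):
    q=(proj(c,p+s*d+b*e+[0,0,z])[0]-[325,155]+.5)*6; cv2.circle(im,tuple(int(v) for v in q),4,col,1)
cv2.imwrite("pics/g4.png",im); print(o["grip_width"],p)
E
```

```text
0.08663343047114189 [0.46825344 0.18523788 0.01216633]
```

View pics/g4.png

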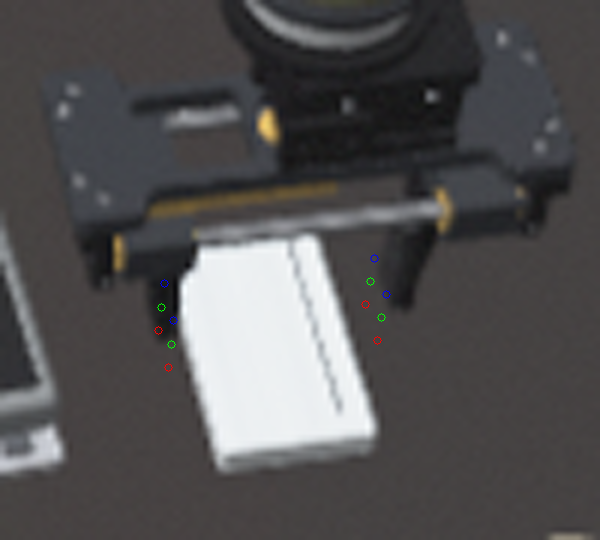

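The visible fingertips match a point about 15 mm above the reported TCP (the green marks). I feel for the desk with the jaws open astride the drive, in small steps, watching the force.

Call:
send_rows(
  steps=[
    [[0,0,0.004],[0,0,0],0.087],
    [[0,0,0.008],[0,0,0],0.087],
    [[0,0,0.012],[0,0,0],0.087],
    [[0,0,0.014],[0,0,0],0.087],
    [[0,0,0.014],[0,0,0],0.087],
  ],
)

```text
time_s: 5.45
tool_pos: [0.4677, 0.1851, -0.0025]
tool_rot: [179.9, -0.0, -80.4]
force: [-0.3, -0.7, 0.3]
grip_width: 0.087
```

Call:
send_rows(
  steps=[
    [[0,0,0.001],[0,0,0],0.087],
    [[0,0,0.002],[0,0,0],0.087],
    [[0,0,0.003],[0,0,0],0.087],
    [[0,0,0.004],[0,0,0],0.087],
    [[0,0,0.004],[0,0,0],0.087],
  ],
)

```text
time_s: 5.87
tool_pos: [0.4682, 0.1852, -0.0059]
tool_rot: [180.0, -0.0, -80.4]
force: [0.1, -1.0, 0.6]
grip_width: 0.0872
```

Call:
send_rows(
  steps=[
    [[0,0,0.001],[0,0,0],0.087],
    [[0,0,0.002],[0,0,0],0.087],
    [[0,0,0.003],[0,0,0],0.087],
    [[0,0,0.003],[0,0,0],0.087],
    [[0,0,0.003],[0,0,0],0.087],
  ],
)

```text
time_s: 6.28
tool_pos: [0.4683, 0.1853, -0.0088]
tool_rot: [180.0, -0.0, -80.4]
force: [-0.1, 0.1, 0.5]
grip_width: 0.0869
```

Call:
send_rows(
  steps=[
    [[0,0,0.001],[0,0,0],0.087],
    [[0,0,0.002],[0,0,0],0.087],
    [[0,0,0.002],[0,0,0],0.087],
    [[0,0,0.002],[0,0,0],0.087],
    [[0,0,0.002],[0,0,0],0.087],
  ],
)

```text
time_s: 6.7
tool_pos: [0.4683, 0.1853, -0.0107]
tool_rot: [180.0, -0.0, -80.4]
force: [0.7, 0.1, -0.9]
grip_width: 0.087
```

Call:
send_rows(
  steps=[
    [[0,0,0.001],[0,0,0],0.087],
    [[0,0,0.002],[0,0,0],0.087],
    [[0,0,0.002],[0,0,0],0.087],
    [[0,0,0.002],[0,0,0],0.087],
    [[0,0,0.002],[0,0,0],0.087],
  ],
)

```text
time_s: 7.12
tool_pos: [0.4683, 0.1852, -0.0127]
tool_rot: [180.0, -0.0, -80.4]
force: [0.2, -0.3, 0.1]
grip_width: 0.0868
```

```bash
python3 - <<'E'
from cell import env
from h import *
c=env.read_camera("scene"); im=c["pixels"][155:245,325:425,::-1]
im=cv2.resize(im,None,fx=6,fy=6,interpolation=cv2.INTER_CUBIC)
o=env.get_obs(); p=o["tool_pos"]; a=np.radians(o["tool_rot"][2]); d=np.array([np.cos(a),np.sin(a),0]); e=np.array([-d[1],d[0],0])
w=o["grip_width"]/2
for z,col in((.013,(0,0,255)),(.018,(0,255,0))):
  for s in(-w,w):
   for b in(.0095,-.0095):
    q=(proj(c,p+s*d+b*e+[0,0,z])[0]-[325,155]+.5)*6; cv2.circle(im,tuple(int(v) for v in q),4,col,1)
cv2.imwrite("pics/g5.png",im); print(o["grip_width"],p,o["force"])
E
```

```text
0.08680254443302805 [ 0.46837044  0.18526622 -0.01271856] [ 0.14538918 -0.39152768  0.58847136]
```

View pics/g5.png

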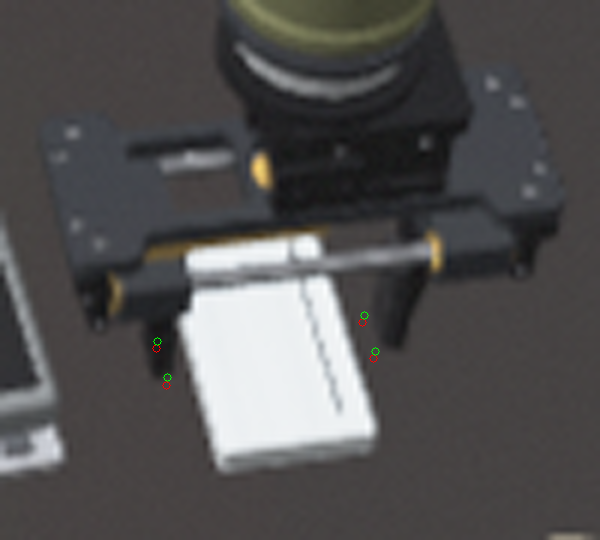

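The tips fit about +18 mm now (green marks), so the real tips are about 5 mm above the desk. There is no contact force yet, and the jaws sit 3 to 4 mm towards +y. Now I close on the drive.

Call:
send_rows(
  steps=[
    [[0,0,0.001],[0,0,0],0.085],
    [[0,0,0.001],[0,0,0],0.078],
    [[0,0,0.001],[0,0,0],0.072],
    [[0,0,0.001],[0,0,0],0.066],
    [[0,0,0.001],[0,0,0],0.055],
  ],
  grip_force=25,
)

```text
time_s: 7.58
tool_pos: [0.4683, 0.1851, -0.0137]
tool_rot: [180.0, -0.0, -80.4]
force: [0.1, -2.5, -0.7]
grip_width: 0.0666
```

Call:
send_rows(
  steps=[
    [[0,0,0],[0,0,0],0.05],
    [[0,0,0],[0,0,0],0.05],
    [[0,0,0],[0,0,0],0.05],
    [[0,0,0],[0,0,0],0.05],
    [[0,0,0],[0,0,0],0.05],
  ],
)

```text
time_s: 8.0
tool_pos: [0.4684, 0.1848, -0.0138]
tool_rot: [180.0, -0.0, -80.5]
force: [0.2, -2.3, 0.6]
grip_width: 0.0637
```

Call:
send_rows(
  steps=[
    [[0,0,-0.01],[0,0,0],0.05],
    [[0,0,-0.03],[0,0,0],0.05],
    [[0,0,-0.055],[0,0,0],0.05],
    [[0,0,-0.08],[0,0,0],0.05],
    [[0,0,-0.1],[0,0,0],0.05],
  ],
)

```text
time_s: 8.42
tool_pos: [0.4683, 0.1864, 0.0883]
tool_rot: [-179.9, 0.1, -80.4]
force: [-0.0, 0.7, -2.0]
grip_width: 0.0635
```

Call:
send_rows(
  steps=[
    [[0,0,0],[0,0,0],0.05],
    [[0,0,0],[0,0,0],0.05],
    [[0,0,0],[0,0,0],0.05],
    [[0,0,0],[0,0,0],0.05],
    [[0,0,0],[0,0,0],0.05],
  ],
)

```text
time_s: 8.83
tool_pos: [0.4672, 0.185, 0.0849]
tool_rot: [179.8, 0.0, -80.4]
force: [-0.5, -0.4, -2.5]
grip_width: 0.0638
```

```bash
python3 - <<'E'
from cell import env
import cv2
im=env.read_camera("scene")["pixels"][130:300,250:520,::-1]
cv2.imwrite("pics/g6.png",cv2.resize(im,None,fx=2.8,fy=2.8))
E
python3 go.py .633 .034 .1 1.4
```

```text
t 8.88 pos [0.4674 0.1851 0.0851] rot [179.9   0.  -80.4] w 0.0635 F [ 0.3  0.4 -2.9]
shift [ 0.1765 -0.1382 -0.0153] turn [ 0.002  0.002 -1.428] rows 11.4
```

View pics/g6.png

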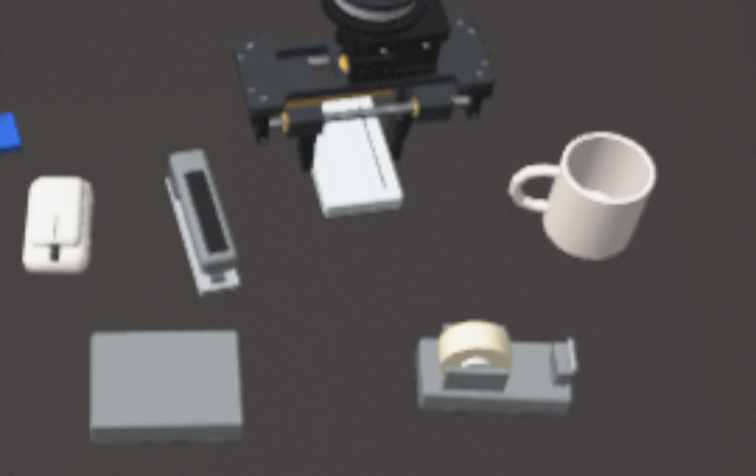

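Call:
send_rows(
  steps=[
    [[0.014,-0.011,-0.004],[0,0,-0.11],0.05],
    [[0.028,-0.022,-0.008],[0,0,-0.22],0.05],
    [[0.043,-0.034,-0.012],[0,0,-0.33],0.05],
    [[0.058,-0.046,-0.015],[0,0,-0.44],0.05],
    [[0.073,-0.057,-0.015],[0,0,-0.55],0.05],
  ],
)

```text
time_s: 9.3
tool_pos: [0.5375, 0.1223, 0.1012]
tool_rot: [-180.0, 0.0, -48.6]
force: [0.2, 0.7, -1.9]
grip_width: 0.0637
```

```bash
python3 go.py .633 .034 .1 1.4
```

```text
t 9.3 pos [0.5375 0.1223 0.1012] rot [-180.     0.   -48.6] w 0.0637 F [ 0.2  0.7 -1.9]
shift [ 0.1294 -0.0133  0.0012] turn [-0.     0.    -0.873] rows 7.0
```

Call:
send_rows(
  steps=[
    [[0.015,-0.0015,0],[0,0,-0.11],0.05],
    [[0.03,-0.003,0],[0,0,-0.22],0.05],
    [[0.045,-0.005,0],[0,0,-0.33],0.05],
    [[0.06,-0.006,0],[0,0,-0.44],0.05],
    [[0.075,-0.008,0],[0,0,-0.55],0.05],
  ],
)

```text
time_s: 9.72
tool_pos: [0.5919, 0.0708, 0.1002]
tool_rot: [180.0, 0.1, -17.1]
force: [0.1, 0.1, -2.4]
grip_width: 0.0638
```

```bash
python3 go.py .633 .034 .08 1.4
```

```text
t 9.72 pos [0.5919 0.0708 0.1002] rot [ 1.80e+02  1.00e-01 -1.71e+01] w 0.0638 F [ 0.1  0.1 -2.4]
shift [0.0501 0.023  0.0201] turn [ 0.     0.002 -0.323] rows 2.6
```

Call:
send_rows(
  steps=[
    [[0.012,0.006,0.0],[0,0,-0.08],0.05],
    [[0.026,0.012,0.005],[0,0,-0.16],0.05],
    [[0.04,0.018,0.012],[0,0,-0.25],0.05],
    [[0.05,0.023,0.02],[0,0,-0.323],0.05],
    [[0.05,0.023,0.02],[0,0,-0.323],0.05],
  ],
)

```text
time_s: 10.13
tool_pos: [0.6329, 0.0312, 0.0782]
tool_rot: [180.0, 0.2, 1.0]
force: [-0.2, -1.5, -2.1]
grip_width: 0.0637
```

Call:
send_rows(
  steps=[
    [[0,0,0],[0,0,0],0.05],
    [[0,0,0],[0,0,0],0.05],
    [[0,0,0],[0,0,0],0.05],
    [[0,0,0],[0,0,0],0.05],
    [[0,0,0],[0,0,0],0.05],
  ],
)

```text
time_s: 10.55
tool_pos: [0.6327, 0.0352, 0.0819]
tool_rot: [180.0, -0.0, 1.1]
force: [-0.1, -0.2, -2.5]
grip_width: 0.0637
```

```bash
python3 - <<'E'
from cell import env
from h import *
o=env.get_obs();print(o["qpos"].round(0),o["tool_pos"])
c=env.read_camera("scene");
im=cv2.resize(c["pixels"][150:310,210:410,::-1],None,fx=4,fy=4,interpolation=cv2.INTER_CUBIC)
im=im[:600]
p=o["tool_pos"]
for dz,col in((.014,(0,0,255)),):
    P=boxpts(.064,.112,-.004,.012)@R.from_euler('z',np.radians(o["tool_rot"][2])).as_matrix().T+p+[0,.0,dz+.003]
    q=(proj(c,P)-[210,150]+.5)*4
    cv2.polylines(im,[cv2.convexHull(q.astype(np.int32))],True,col,1)
cv2.imwrite("pics/g7.png",im)
E
python3 go.py .633 .034 .08 1.4
```

```text
[ 35.  31. -53.  92.  26.  70. -23.] [0.63268733 0.03522932 0.08188929]
t 10.6 pos [0.6327 0.035  0.0818] rot [180.   -0.    1.1] w 0.0639 F [ 0.1  0.1 -2.2]
shift [0.0002 0.001  0.0018] turn [ 0.001 -0.001 -0.005] rows 0.1
```

View pics/g7.png

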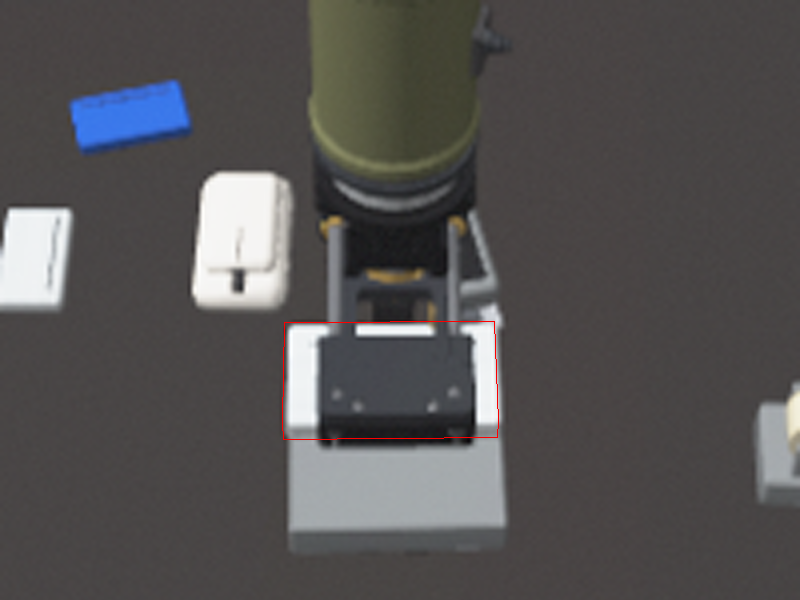

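Call:
send_rows(
  steps=[
    [[0.001,-0.001,0.015],[0,0,0],0.05],
    [[0.001,-0.001,0.03],[0,0,0],0.05],
    [[0.001,-0.001,0.045],[0,0,0],0.05],
    [[0.001,-0.001,0.055],[0,0,-0.005],0.05],
    [[0.001,-0.001,0.06],[0,0,-0.005],0.05],
  ],
)

```text
time_s: 11.02
tool_pos: [0.6317, 0.0352, 0.0179]
tool_rot: [180.0, 0.3, 1.4]
force: [-0.7, 0.6, -2.2]
grip_width: 0.0637
```

Call:
send_rows(
  steps=[
    [[0,0,0.001],[0,0,0],0.05],
    [[0,0,0.002],[0,0,0],0.05],
    [[0,0,0.003],[0,0,0],0.05],
    [[0,0,0.004],[0,0,0],0.05],
    [[0,0,0.004],[0,0,0],0.05],
  ],
)

```text
time_s: 11.43
tool_pos: [0.6342, 0.0356, 0.0177]
tool_rot: [180.0, -0.0, 1.4]
force: [0.6, -0.1, -2.2]
grip_width: 0.0637
```

```bash
python3 go.py .634 .036 .0145 1.4
```

```text
t 11.43 pos [0.6342 0.0356 0.0177] rot [180.   -0.    1.4] w 0.0637 F [ 0.6 -0.1 -2.2]
shift [-0.0001 -0.0004  0.0032] turn [ 0.    -0.001 -0.   ] rows 0.1
```

Call:
send_rows(
  steps=[
    [[0,0,0.001],[0,0,0],0.05],
    [[0,0,0.002],[0,0,0],0.05],
    [[0,0,0.003],[0,0,0],0.05],
    [[0,0,0.003],[0,0,0],0.05],
    [[0,0,0.003],[0,0,0],0.05],
  ],
)

```text
time_s: 11.85
tool_pos: [0.6339, 0.0355, 0.0143]
tool_rot: [180.0, -0.0, 1.4]
force: [-0.4, -0.4, -2.3]
grip_width: 0.0637
```

Call:
send_rows(
  steps=[
    [[0,0,0.001],[0,0,0],0.05],
    [[0,0,0.001],[0,0,0],0.05],
    [[0,0,0.001],[0,0,0],0.05],
    [[0,0,0.001],[0,0,0],0.05],
    [[0,0,0.001],[0,0,0],0.05],
  ],
)

```text
time_s: 12.27
tool_pos: [0.6339, 0.0355, 0.0143]
tool_rot: [180.0, -0.0, 1.4]
force: [-2.8, -0.7, 6.1]
grip_width: 0.0634
```

Call:
send_rows(
  steps=[
    [[0,0,-0.001],[0,0,0],0.066],
    [[0,0,-0.001],[0,0,0],0.07],
    [[0,0,-0.001],[0,0,0],0.076],
    [[0,0,-0.001],[0,0,0],0.08],
    [[0,0,-0.001],[0,0,0],0.08],
  ],
)

```text
time_s: 12.68
tool_pos: [0.6338, 0.0356, 0.0142]
tool_rot: [-180.0, -0.0, 1.4]
force: [-0.6, 0.6, 1.0]
grip_width: 0.078
```

Call:
send_rows(
  steps=[
    [[0,0,-0.005],[0,0,0],0.08],
    [[0,0,-0.02],[0,0,0],0.08],
    [[0,0,-0.05],[0,0,0],0.087],
    [[0,0,-0.08],[0,0,0],0.087],
    [[0,0,-0.11],[0,0,0],0.087],
  ],
)

```text
time_s: 13.1
tool_pos: [0.6337, 0.036, 0.1267]
tool_rot: [-180.0, -0.0, 1.4]
force: [0.0, -0.1, -0.0]
grip_width: 0.0858
```

```bash
python3 go.py .482 -.1835 .1 -89
```

```text
t 13.1 pos [0.6337 0.036  0.1267] rot [-180.    -0.     1.4] w 0.0858 F [ 0.  -0.1 -0. ]
shift [-0.1571  0.2157  0.0266] turn [-1.000e-03 -0.000e+00  1.578e+00] rows 12.6
```

Call:
send_rows(
  steps=[
    [[-0.012,0.016,0],[0,0,0.12],0.087],
    [[-0.024,0.033,0],[0,0,0.24],0.087],
    [[-0.036,0.049,0],[0,0,0.36],0.087],
    [[-0.048,0.066,0],[0,0,0.48],0.087],
    [[-0.06,0.083,0],[0,0,0.6],0.087],
  ],
)

```text
time_s: 13.52
tool_pos: [0.5756, -0.0491, 0.1258]
tool_rot: [-180.0, -0.1, -33.3]
force: [-0.0, 0.2, -0.0]
grip_width: 0.087
```

```bash
python3 - <<'E'
from cell import env
from h import *
C={n:env.read_camera(n) for n in("scene","top")}
c=C["scene"];
cv2.imwrite("pics/d1.png",cv2.resize(c["pixels"][150:300,210:410,::-1],None,fx=4,fy=4,interpolation=cv2.INTER_CUBIC))
c=C["top"];
cv2.imwrite("pics/d2.png",cv2.resize(c["pixels"][150:300,250:450,::-1],None,fx=4,fy=4,interpolation=cv2.INTER_CUBIC))
E
python3 go.py .482 -.1835 .1 -89
```

```text
t 13.62 pos [ 0.5748 -0.053   0.1255] rot [ 1.798e+02 -1.000e-01 -3.340e+01] w 0.0871 F [ 0.6 -0.8  0.3]
shift [-0.0057  0.1599  0.026 ] turn [ 0.002 -0.004  0.97 ] rows 7.8
```

View pics/d1.png

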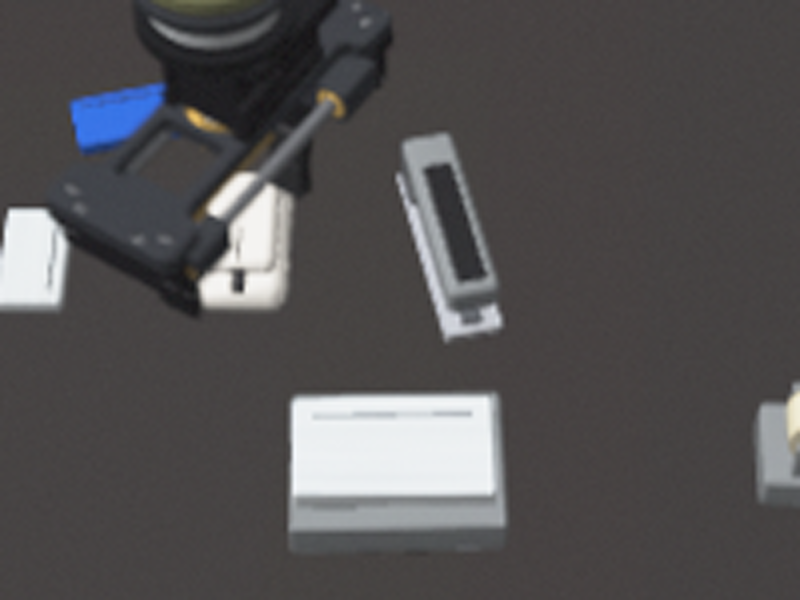

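View pics/d2.png

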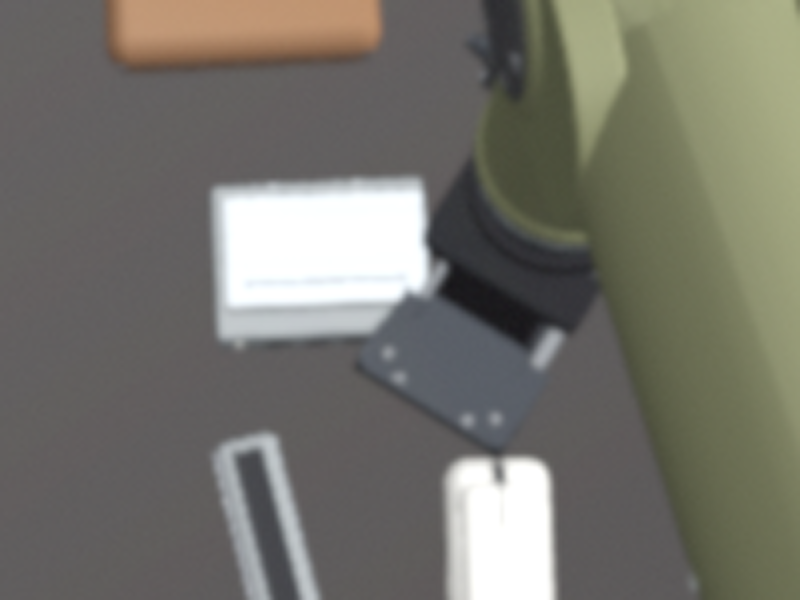

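```bash
python3 - <<'E'
from h import *
import pickle
C=pickle.load(open("c0.pkl","rb"))
for n,o,L,Ld in(("top",(250,150),[(222,192),(424,181),(430,299),(228,307)],[(212,187),(421,178),(432,331),(217,341)]),("scene",(210,150),[(292,398),(496,393),(496,494),(292,497)],[(291,395),(498,392),(505,528),(289,530)])):
  for q,z in((L,.044),(Ld,.028)):
    P=np.array([unproj(C[n],o[0]+(u+.5)/4-.5,o[1]+(v+.5)/4-.5,z) for u,v in q])
    print(n,P.mean(0).round(4),[np.linalg.norm(P[i]-P[i-1]).round(4) for i in range(4)],"yaw",[np.round(np.arctan2(*(P[a]-P[b])[[1,0]]),3) for a,b in((1,0),(2,3),(0,3),(1,2))])
E
```

```text
top [0.6384 0.0359 0.044 ] [np.float64(0.0668), np.float64(0.1134), np.float64(0.0687), np.float64(0.1116)] yaw [np.float64(-1.532), np.float64(-1.549), np.float64(0.038), np.float64(0.013)]
top [0.6351 0.0388 0.028 ] [np.float64(0.0905), np.float64(0.1191), np.float64(0.0902), np.float64(0.1202)] yaw [np.float64(-1.544), np.float64(-1.542), np.float64(0.021), np.float64(0.033)]
scene [0.636  0.0378 0.044 ] [np.float64(0.0647), np.float64(0.1144), np.float64(0.0662), np.float64(0.1107)] yaw [np.float64(1.611), np.float64(1.598), np.float64(-3.104), np.float64(3.123)]
scene [0.6357 0.0388 0.028 ] [np.float64(0.0887), np.float64(0.118), np.float64(0.0897), np.float64(0.1179)] yaw [np.float64(1.599), np.float64(1.591), np.float64(-3.116), np.float64(-3.118)]
```

Measured from both cameras, the big drive's centre lies within 2 mm of the dock's and its yaw agrees to about 0.01 rad. The world offset of the tool comes out at about (+3, +2, +17) mm. On to the small drive.

Call:
send_rows(
  steps=[
    [[0,0.018,0],[0,0,0.12],0.087],
    [[0,0.036,0],[0,0,0.24],0.087],
    [[0,0.054,0],[0,0,0.36],0.087],
    [[0,0.072,0],[0,0,0.48],0.087],
    [[0,0.09,0],[0,0,0.6],0.075],
  ],
)

```text
time_s: 14.03
tool_pos: [0.5272, -0.1237, 0.1254]
tool_rot: [-179.9, -0.0, -67.5]
force: [-0.2, 0.2, -0.8]
grip_width: 0.0847
```

```bash
python3 go.py .4795 -.186 .06 -89
```

```text
t 14.03 pos [ 0.5272 -0.1237  0.1254] rot [-179.9   -0.   -67.5] w 0.0847 F [-0.2  0.2 -0.8]
shift [0.0393 0.068  0.0654] turn [-0.002 -0.     0.375] rows 3.0
```

Call:
send_rows(
  steps=[
    [[0.01,0.02,0.01],[0,0,0.1],0.075],
    [[0.02,0.04,0.025],[0,0,0.2],0.065],
    [[0.03,0.057,0.04],[0,0,0.3],0.06],
    [[0.037,0.065,0.055],[0,0,0.37],0.06],
    [[0.038,0.066,0.06],[0,0,0.373],0.06],
  ],
)

```text
time_s: 14.45
tool_pos: [0.4786, -0.1862, 0.0632]
tool_rot: [179.9, -0.0, -88.9]
force: [-0.0, 0.0, 1.0]
grip_width: 0.0621
```

Call:
send_rows(
  steps=[
    [[0,0,0],[0,0,0],0.06],
    [[0,0,0],[0,0,0],0.06],
    [[0,0,0],[0,0,0],0.06],
    [[0,0,0],[0,0,0],0.06],
    [[0,0,0],[0,0,0],0.06],
  ],
)

```text
time_s: 14.87
tool_pos: [0.4815, -0.1841, 0.0651]
tool_rot: [-179.9, -0.0, -88.6]
force: [0.4, 0.8, -0.3]
grip_width: 0.06
```

```bash
python3 go.py .4795 -.186 -.014 -89.3; python3 -c "
from cell import env;print(env.get_obs()['qpos'].round(0))"
```

```text
t 14.87 pos [ 0.4815 -0.1841  0.0651] rot [-179.9   -0.   -88.6] w 0.06 F [ 0.4  0.8 -0.3]
shift [0.0018 0.0021 0.0791] turn [-0.001 -0.     0.012] rows 1.9
[ 53.  12. -38. 110.   8.  61. -77.]
```

Now down most of the way, then a check of the finger clearance in the picture.

Call:
send_rows(
  steps=[
    [[0.002,0.002,0.015],[0,0,0.012],0.06],
    [[0.002,0.002,0.035],[0,0,0.012],0.06],
    [[0.002,0.002,0.05],[0,0,0.012],0.06],
    [[0.002,0.002,0.06],[0,0,0.012],0.06],
    [[0.002,0.002,0.063],[0,0,0.012],0.06],
  ],
)

```text
time_s: 15.28
tool_pos: [0.4777, -0.1861, -0.0]
tool_rot: [179.9, 0.1, -89.4]
force: [0.8, -0.6, -0.6]
grip_width: 0.0597
```

```bash
python3 - <<'E'
from cell import env
from h import *
c=env.read_camera("scene");
cv2.imwrite("pics/e1.png",cv2.resize(c["pixels"][150:250,160:290,::-1],None,fx=6,fy=6,interpolation=cv2.INTER_CUBIC))
E
python3 go.py .4795 -.186 -.014 -89.3
```

```text
t 15.33 pos [ 4.779e-01 -1.862e-01  3.000e-04] rot [ 1.799e+02  1.000e-01 -8.940e+01] w 0.0596 F [-0.7  0.7 -0.6]
shift [-0.0002 -0.0016  0.0143] turn [ 0.002  0.001 -0.002] rows 0.3
```

View pics/e1.png

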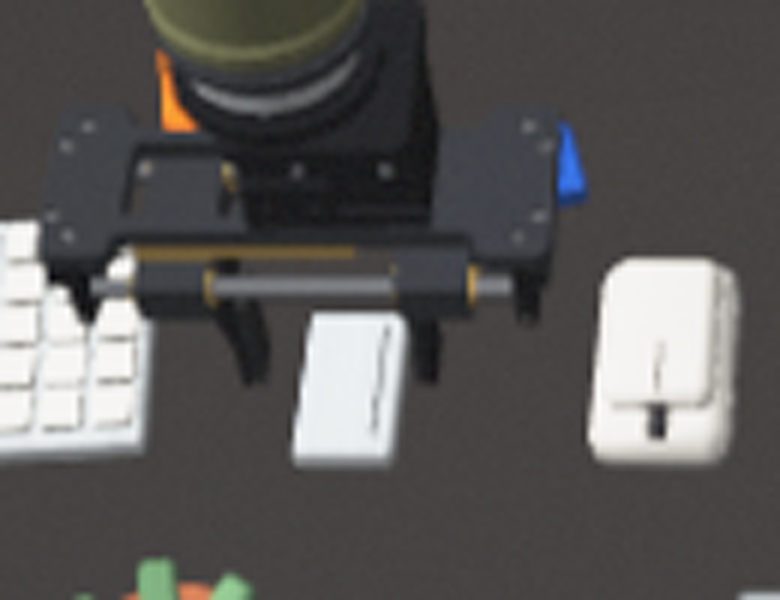

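Finger gaps here are 35 px on the left and 10 px on the right, so the jaws sit about 4 mm towards -y. The tool offset is radial, outward plus up. I shift 4 mm to +y before descending.

Call:
send_rows(
  steps=[
    [[-0.002,0,0],[0,0,0],0.06],
    [[-0.004,0,0.002],[0,0,0],0.06],
    [[-0.004,0,0.006],[0,0,0],0.06],
    [[-0.004,0,0.011],[0,0,0],0.06],
    [[-0.004,0,0.014],[0,0,0],0.06],
  ],
)

```text
time_s: 15.75
tool_pos: [0.4784, -0.1829, -0.013]
tool_rot: [-180.0, -0.0, -89.4]
force: [0.2, -0.2, 0.2]
grip_width: 0.0602
```

Call:
send_rows(
  steps=[
    [[0,0,0],[0,0,0],0.058],
    [[0,0,0],[0,0,0],0.052],
    [[0,0,0],[0,0,0],0.046],
    [[0,0,0],[0,0,0],0.042],
    [[0,0,0],[0,0,0],0.03],
  ],
  grip_force=20,
)

```text
time_s: 16.17
tool_pos: [0.4786, -0.183, -0.0125]
tool_rot: [-180.0, -0.0, -89.4]
force: [0.3, 0.3, 0.4]
grip_width: 0.0418
```

Call:
send_rows(
  steps=[
    [[0,0,0],[0,0,0],0.03],
    [[0,0,0],[0,0,0],0.03],
    [[0,0,0],[0,0,0],0.03],
    [[0,0,0],[0,0,0],0.03],
    [[0,0,0],[0,0,0],0.03],
  ],
)

```text
time_s: 16.58
tool_pos: [0.4786, -0.183, -0.0125]
tool_rot: [-180.0, -0.0, -89.4]
force: [-0.2, 0.2, 0.6]
grip_width: 0.0392
```

Call:
send_rows(
  steps=[
    [[0,0,-0.01],[0,0,0],0.03],
    [[0,0,-0.035],[0,0,0],0.03],
    [[0,0,-0.07],[0,0,0],0.03],
    [[0,0,-0.105],[0,0,0],0.03],
    [[0,0,-0.135],[0,0,0],0.03],
  ],
)

```text
time_s: 17.0
tool_pos: [0.4787, -0.1823, 0.1249]
tool_rot: [-180.0, -0.0, -89.4]
force: [1.0, -2.1, -1.0]
grip_width: 0.0391
```

```bash
python3 go.py .634 .035 .12 1.6
```

```text
t 17.0 pos [ 0.4787 -0.1823  0.1249] rot [-180.    -0.   -89.4] w 0.0391 F [ 1.  -2.1 -1. ]
shift [-0.2156 -0.1576  0.005 ] turn [-1.000e-03 -1.000e-03 -1.588e+00] rows 12.7
```

Call:
send_rows(
  steps=[
    [[-0.016,-0.012,0],[0,0,-0.11],0.03],
    [[-0.032,-0.024,0],[0,0,-0.22],0.03],
    [[-0.048,-0.036,0],[0,0,-0.33],0.03],
    [[-0.064,-0.048,0],[0,0,-0.44],0.03],
    [[-0.08,-0.059,0],[0,0,-0.56],0.03],
  ],
)

```text
time_s: 17.42
tool_pos: [0.5371, -0.1012, 0.123]
tool_rot: [-180.0, -0.0, -57.0]
force: [0.3, -0.6, -1.3]
grip_width: 0.0392
```

```bash
python3 go.py .634 .035 .12 1.6
```

```text
t 17.42 pos [ 0.5371 -0.1012  0.123 ] rot [-180.   -0.  -57.] w 0.0392 F [ 0.3 -0.6 -1.3]
shift [-0.0615 -0.1555  0.003 ] turn [ 0.    -0.    -1.023] rows 8.2
```

Call:
send_rows(
  steps=[
    [[-0.007,-0.017,0],[0,0,-0.11],0.03],
    [[-0.014,-0.034,0],[0,0,-0.22],0.03],
    [[-0.021,-0.051,0],[0,0,-0.33],0.03],
    [[-0.028,-0.068,0],[0,0,-0.44],0.03],
    [[-0.034,-0.085,0],[0,0,-0.56],0.03],
  ],
)

```text
time_s: 17.83
tool_pos: [0.5899, -0.0267, 0.1228]
tool_rot: [180.0, 0.0, -24.9]
force: [-0.3, -0.1, -0.6]
grip_width: 0.0392
```

```bash
python3 go.py .634 .035 .1 1.6
```

```text
t 17.83 pos [ 0.5899 -0.0267  0.1228] rot [180.    0.  -24.9] w 0.0392 F [-0.3 -0.1 -0.6]
shift [ 0.014  -0.0745  0.0228] turn [ 0.     0.    -0.463] rows 3.7
```

Call:
send_rows(
  steps=[
    [[0.003,-0.019,0.003],[0,0,-0.11],0.03],
    [[0.007,-0.038,0.008],[0,0,-0.22],0.03],
    [[0.011,-0.055,0.014],[0,0,-0.33],0.03],
    [[0.013,-0.067,0.02],[0,0,-0.42],0.03],
    [[0.013,-0.071,0.021],[0,0,-0.455],0.03],
  ],
)

```text
time_s: 18.25
tool_pos: [0.6318, 0.0335, 0.1006]
tool_rot: [-179.9, 0.1, 1.2]
force: [-0.2, -0.3, -0.8]
grip_width: 0.039
```

Call:
send_rows(
  steps=[
    [[0,0,0],[0,0,0],0.03],
    [[0,0,0],[0,0,0],0.03],
    [[0,0,0],[0,0,0],0.03],
    [[0,0,0],[0,0,0],0.03],
    [[0,0,0],[0,0,0],0.03],
  ],
)

```text
time_s: 18.67
tool_pos: [0.632, 0.03, 0.1017]
tool_rot: [180.0, -0.0, 0.7]
force: [0.5, -0.3, -0.3]
grip_width: 0.0392
```

```bash
python3 go.py .634 .035 .04 1.6
```

```text
t 18.67 pos [0.632  0.03   0.1017] rot [180.   -0.    0.7] w 0.0392 F [ 0.5 -0.3 -0.3]
shift [ 0.0021 -0.005   0.0617] turn [ 0.001 -0.    -0.015] rows 1.5
```

Call:
send_rows(
  steps=[
    [[0.002,-0.005,0.01],[0,0,-0.01],0.03],
    [[0.002,-0.005,0.025],[0,0,-0.015],0.03],
    [[0.002,-0.005,0.04],[0,0,-0.015],0.03],
    [[0.002,-0.005,0.052],[0,0,-0.015],0.03],
    [[0.002,-0.005,0.058],[0,0,-0.015],0.03],
  ],
)

```text
time_s: 19.08
tool_pos: [0.6319, 0.0355, 0.0397]
tool_rot: [180.0, 0.3, 1.7]
force: [-0.2, -0.3, -0.1]
grip_width: 0.0395
```

Call:
send_rows(
  steps=[
    [[0,0,0],[0,0,0],0.03],
    [[0,0,0],[0,0,0],0.03],
    [[0,0,0],[0,0,0],0.03],
    [[0,0,0],[0,0,0],0.03],
    [[0,0,0],[0,0,0],0.03],
  ],
)

```text
time_s: 19.5
tool_pos: [0.6345, 0.036, 0.0441]
tool_rot: [180.0, -0.1, 1.7]
force: [0.8, 0.1, -1.2]
grip_width: 0.0394
```

```bash
python3 - <<'E'
from cell import env
from h import *
c=env.read_camera("scene"); o=env.get_obs()
im=cv2.resize(c["pixels"][210:300,260:360,::-1],None,fx=7,fy=7,interpolation=cv2.INTER_CUBIC)[:600]
p=o["tool_pos"]; print(p)
def d(P,col):
    q=(proj(c,P)-[260,210]+.5)*7-.5
    cv2.polylines(im,[cv2.convexHull(q.astype(np.int32))],True,col,1)
Rz=R.from_euler('z',.027).as_matrix().T
d(boxpts(.040,.072,0,.012)@Rz+[.637,.0372,p[2]+.0125],(0,0,255))
d(boxpts(.064,.112,0,.016)@Rz+[.637,.0372,.028],(0,255,0))
cv2.imwrite("pics/e2.png",im)
E
python3 go.py .634 .035 .0315 1.6
```

```text
[0.63438577 0.03595251 0.04396887]
t 19.55 pos [0.6344 0.036  0.044 ] rot [ 1.8e+02 -1.0e-01  1.7e+00] w 0.0395 F [ 0.4  0.3 -0.1]
shift [-0.0004  0.0009  0.0125] turn [ 0.    -0.001  0.001] rows 0.3
```

View pics/e2.png

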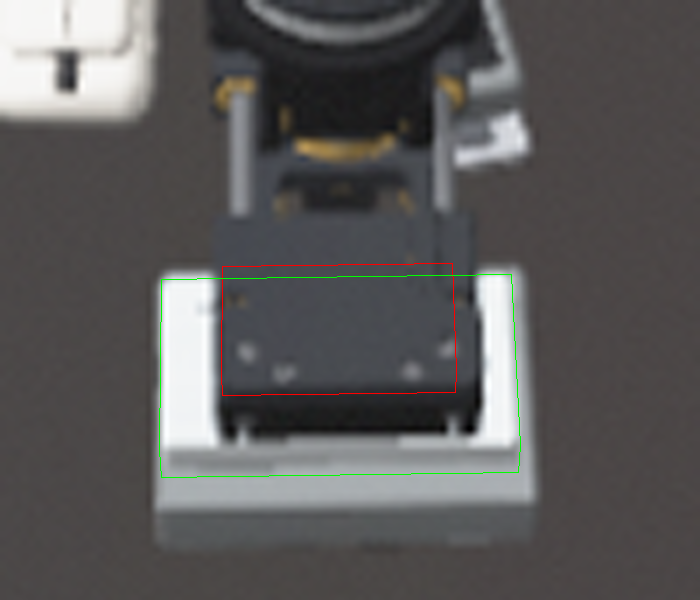

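Call:
send_rows(
  steps=[
    [[0,0.001,0.004],[0,0,0],0.03],
    [[0,0.001,0.008],[0,0,0],0.03],
    [[0,0.001,0.01],[0,0,0],0.03],
    [[0,0.001,0.011],[0,0,0],0.03],
    [[0,0.001,0.012],[0,0,0],0.03],
  ],
)

```text
time_s: 19.97
tool_pos: [0.6334, 0.0347, 0.0314]
tool_rot: [180.0, 0.1, 1.7]
force: [-3.6, -1.7, 8.6]
grip_width: 0.0394
```

Call:
send_rows(
  steps=[
    [[0,0,0.0005],[0,0,0],0.03],
    [[0,0,0.001],[0,0,0],0.03],
    [[0,0,0.001],[0,0,0],0.03],
    [[0,0,0.001],[0,0,0],0.03],
    [[0,0,0.001],[0,0,0],0.03],
  ],
)

```text
time_s: 20.38
tool_pos: [0.6335, 0.0347, 0.0314]
tool_rot: [179.9, 0.1, 1.7]
force: [-4.3, -1.4, 8.0]
grip_width: 0.039
```

Contact at the expected height (rep 0.0314). Release and lift.

Call:
send_rows(
  steps=[
    [[0,0,-0.001],[0,0,0],0.042],
    [[0,0,-0.001],[0,0,0],0.046],
    [[0,0,-0.001],[0,0,0],0.052],
    [[0,0,-0.001],[0,0,0],0.056],
    [[0,0,-0.001],[0,0,0],0.056],
  ],
)

```text
time_s: 20.8
tool_pos: [0.6339, 0.035, 0.0311]
tool_rot: [-180.0, 0.0, 1.7]
force: [-0.1, 0.2, -0.4]
grip_width: 0.0541
```

Call:
send_rows(
  steps=[
    [[0,0,-0.003],[0,0,0],0.056],
    [[0,0,-0.015],[0,0,0],0.056],
    [[0,0,-0.04],[0,0,0],0.06],
    [[0,0,-0.07],[0,0,0],0.07],
    [[0,0,-0.09],[0,0,0],0.07],
  ],
)

```text
time_s: 21.22
tool_pos: [0.6349, 0.0356, 0.1247]
tool_rot: [-180.0, -0.2, 1.7]
force: [1.4, 0.7, 0.3]
grip_width: 0.066
```

```bash
python3 go.py .467 .067 .1 -76.8
```

```text
t 21.22 pos [0.6349 0.0356 0.1247] rot [-180.    -0.2    1.7] w 0.066 F [1.4 0.7 0.3]
shift [-0.1669 -0.0363  0.0243] turn [-0.002 -0.002  1.37 ] rows 11.0
```

Call:
send_rows(
  steps=[
    [[-0.015,-0.003,0],[0,0,0.11],0.07],
    [[-0.03,-0.006,0],[0,0,0.22],0.07],
    [[-0.045,-0.01,0],[0,0,0.33],0.07],
    [[-0.06,-0.013,0],[0,0,0.44],0.07],
    [[-0.075,-0.016,0],[0,0,0.56],0.07],
  ],
)

```text
time_s: 21.63
tool_pos: [0.558, 0.0493, 0.1223]
tool_rot: [-180.0, -0.1, -30.7]
force: [0.5, -0.2, 0.9]
grip_width: 0.07
```

```bash
python3 go.py .466 .068 .1 -76.8
```

```text
t 21.63 pos [0.558  0.0493 0.1223] rot [-1.80e+02 -1.00e-01 -3.07e+01] w 0.07 F [ 0.5 -0.2  0.9]
shift [-0.0887  0.031   0.0222] turn [-0.001 -0.001  0.804] rows 6.4
```

Call:
send_rows(
  steps=[
    [[-0.015,0.005,0],[0,0,0.11],0.07],
    [[-0.03,0.01,0.005],[0,0,0.22],0.07],
    [[-0.045,0.015,0.01],[0,0,0.33],0.07],
    [[-0.06,0.02,0.015],[0,0,0.44],0.07],
    [[-0.072,0.025,0.02],[0,0,0.55],0.07],
  ],
)

```text
time_s: 22.05
tool_pos: [0.483, 0.0645, 0.102]
tool_rot: [-180.0, -0.1, -62.2]
force: [0.4, 0.4, -0.1]
grip_width: 0.07
```

```bash
python3 go.py .466 .068 .06 -76.8
```

```text
t 22.05 pos [0.483  0.0645 0.102 ] rot [-1.80e+02 -1.00e-01 -6.22e+01] w 0.07 F [ 0.4  0.4 -0.1]
shift [-0.0111  0.0134  0.042 ] turn [-0.001 -0.001  0.255] rows 2.0
```

Call:
send_rows(
  steps=[
    [[-0.004,0.005,0.01],[0,0,0.1],0.07],
    [[-0.008,0.01,0.02],[0,0,0.2],0.07],
    [[-0.01,0.012,0.03],[0,0,0.25],0.07],
    [[-0.01,0.012,0.04],[0,0,0.25],0.07],
    [[-0.01,0.012,0.042],[0,0,0.25],0.07],
  ],
)

```text
time_s: 22.47
tool_pos: [0.4677, 0.0669, 0.0585]
tool_rot: [179.9, -0.0, -76.1]
force: [-0.2, 0.2, -0.4]
grip_width: 0.07
```

Call:
send_rows(
  steps=[
    [[0,0,0],[0,0,0],0.06],
    [[0,0,0],[0,0,0],0.06],
    [[0,0,0],[0,0,0],0.06],
    [[0,0,0],[0,0,0],0.06],
    [[0,0,0],[0,0,0],0.06],
  ],
)

```text
time_s: 22.88
tool_pos: [0.4689, 0.0668, 0.0597]
tool_rot: [-180.0, -0.0, -76.3]
force: [0.0, -0.1, -0.2]
grip_width: 0.0602
```

```bash
cat > snap.py <<'E'
import sys
from cell import env
from h import *
n,u,v,w,h,k,f=sys.argv[1],*map(int,sys.argv[2:7]),sys.argv[7]
c=env.read_camera(n)
cv2.imwrite(f"pics/{f}.png",cv2.resize(c["pixels"][v:v+h,u:u+w,::-1],None,fx=k,fy=k,interpolation=cv2.INTER_CUBIC))
E
python3 snap.py scene 260 150 133 100 6 s1
python3 snap.py scene 270 230 80 60 8 s2
python3 snap.py top 290 180 80 60 8 s3
python3 go.py .466 .068 -.001 -76.8
```

```text
t 23.03 pos [0.4686 0.0668 0.0594] rot [-180.    -0.   -76.3] w 0.0596 F [-1.  -0.8 -0.4]
shift [-0.0018  0.0022  0.0604] turn [-0.   -0.    0.01] rows 1.5
```

View pics/s1.png

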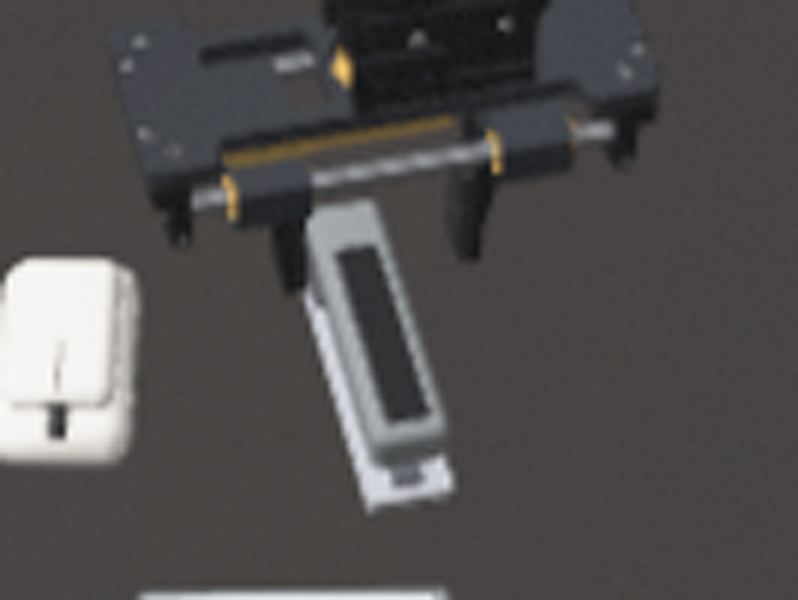

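View pics/s2.png

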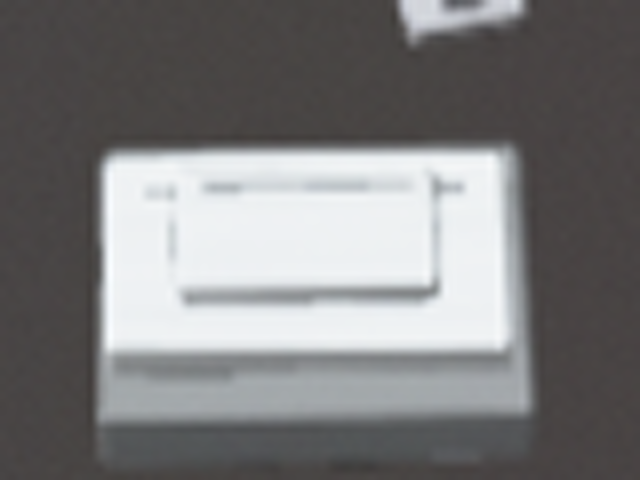

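View pics/s3.png

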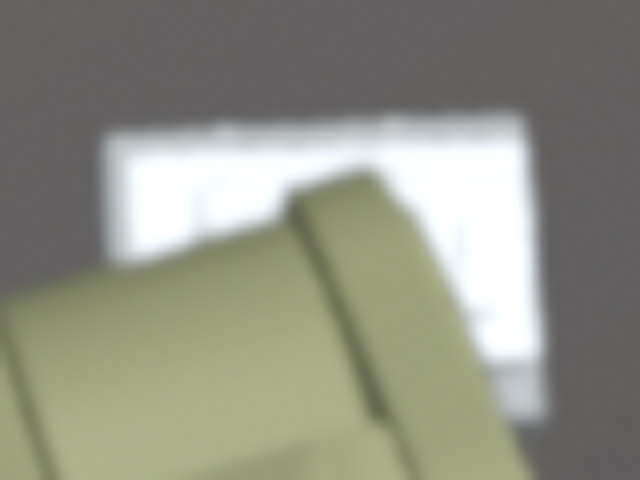

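The small drive sits on the big one, its columns centred (308 against 308). Next I check the depth numbers, then take the stapler.

```bash
python3 - <<'E'
from h import *
import pickle
C=pickle.load(open("c0.pkl","rb"))["scene"]
f=lambda u,v,z: unproj(C,270+(u+.5)/8-.5,230+(v+.5)/8-.5,z).round(4)
print("ssd front",f(181,293,.056),f(437,290,.056))
print("ssd bottom front",f(185,302,.044),f(438,297,.044))
print("drive front",f(107,353,.044),f(510,350,.044)," back",f(105,156,.044),f(503,149,.044))
print("dock front",f(100,418,.028),f(532,413,.028))
E
```

```text
ssd front [0.6579 0.0034 0.056 ] [0.6562 0.0727 0.056 ]
ssd bottom front [0.6532 0.0041 0.044 ] [0.651  0.0733 0.044 ]
drive front [ 0.6697 -0.0166  0.044 ] [0.6677 0.0927 0.044 ]  back [ 0.6054 -0.0195  0.044 ] [0.6019 0.092  0.044 ]
dock front [ 0.6807 -0.0187  0.028 ] [0.678  0.0992 0.028 ]
```

Call:
send_rows(
  steps=[
    [[0.0,0.002,0.012],[0,0,0.01],0.06],
    [[0.0,0.002,0.027],[0,0,0.01],0.06],
    [[0.0,0.002,0.042],[0,0,0.01],0.06],
    [[0.0,0.002,0.048],[0,0,0.01],0.06],
    [[0.0,0.002,0.048],[0,0,0.01],0.06],
  ],
)

```text
time_s: 23.45
tool_pos: [0.4646, 0.0663, 0.0093]
tool_rot: [179.8, 0.1, -76.8]
force: [-1.1, 0.5, -0.2]
grip_width: 0.0602
```

```bash
python3 snap.py scene 260 150 133 100 6 s4;python3 go.py .466 .068 -.001 -76.8
```

```text
t 23.5 pos [0.4656 0.0665 0.0104] rot [ 1.799e+02  1.000e-01 -7.680e+01] w 0.06 F [-0.1 -0.9  0.2]
shift [-0.0013 -0.0008  0.0114] turn [ 0.002  0.001 -0.   ] rows 0.3
```

View pics/s4.png

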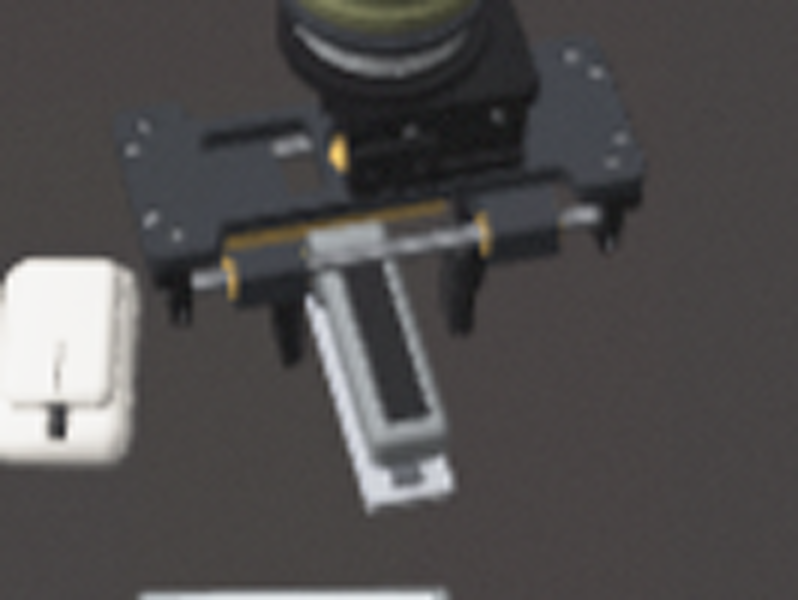

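Call:
send_rows(
  steps=[
    [[0,0,0.003],[0,0,0],0.06],
    [[0,0,0.006],[0,0,0],0.06],
    [[0,0,0.009],[0,0,0],0.06],
    [[0,0,0.011],[0,0,0],0.06],
    [[0,0,0.011],[0,0,0],0.06],
  ],
)

```text
time_s: 23.92
tool_pos: [0.4663, 0.0663, 0.0]
tool_rot: [180.0, -0.0, -76.8]
force: [-0.2, -0.0, 0.6]
grip_width: 0.06
```

Call:
send_rows(
  steps=[
    [[0,0,0],[0,0,0],0.055],
    [[0,0,0],[0,0,0],0.048],
    [[0,0,0],[0,0,0],0.042],
    [[0,0,0],[0,0,0],0.036],
    [[0,0,0],[0,0,0],0.025],
  ],
  grip_force=25,
)

```text
time_s: 24.33
tool_pos: [0.4666, 0.0663, 0.0004]
tool_rot: [-180.0, -0.0, -76.8]
force: [-0.4, 1.3, 1.2]
grip_width: 0.0368
```

Call:
send_rows(
  steps=[
    [[0,0,0],[0,0,0],0.022],
    [[0,0,0],[0,0,0],0.022],
    [[0,0,0],[0,0,0],0.022],
    [[0,0,0],[0,0,0],0.022],
    [[0,0,0],[0,0,0],0.022],
  ],
)

```text
time_s: 24.75
tool_pos: [0.4666, 0.0666, 0.0004]
tool_rot: [-180.0, 0.0, -76.8]
force: [-0.5, 1.2, 1.2]
grip_width: 0.0317
```

```bash
python3 go.py .629 .168 .06 -88.6
```

```text
t 24.75 pos [4.666e-01 6.660e-02 4.000e-04] rot [-180.     0.   -76.8] w 0.0317 F [-0.5  1.2  1.2]
shift [-0.0617 -0.1813 -0.0596] turn [-0.     0.     0.206] rows 4.8
```

Call:
send_rows(
  steps=[
    [[0,0,-0.008],[0,0,0],0.022],
    [[0,0,-0.025],[0,0,0],0.022],
    [[0,0,-0.045],[0,0,0],0.022],
    [[0,0,-0.062],[0,0,0],0.022],
    [[0,0,-0.07],[0,0,0],0.022],
  ],
)

```text
time_s: 25.17
tool_pos: [0.4675, 0.0662, 0.0723]
tool_rot: [-179.9, -0.1, -76.8]
force: [0.8, 0.0, -2.7]
grip_width: 0.0316
```

Call:
send_rows(
  steps=[
    [[-0.01,-0.025,0],[0,0,0.03],0.022],
    [[-0.022,-0.06,0],[0,0,0.07],0.022],
    [[-0.034,-0.095,0],[0,0,0.11],0.022],
    [[-0.046,-0.13,0],[0,0,0.15],0.022],
    [[-0.056,-0.16,0],[0,0,0.19],0.022],
  ],
)

```text
time_s: 25.58
tool_pos: [0.6109, 0.1578, 0.0691]
tool_rot: [179.9, -0.0, -87.9]
force: [0.3, -0.1, -2.0]
grip_width: 0.0319
```

```bash
python3 snap.py scene 220 130 266 200 3 s5;python3 go.py .628 .169 .07 -88.6
```

```text
t 25.63 pos [0.6153 0.1624 0.0691] rot [-179.8    0.4  -87.9] w 0.0321 F [ 8.3  4.3 -1.3]
shift [-0.0061 -0.0129 -0.0008] turn [-0.004  0.006  0.013] rows 0.3
```

View pics/s5.png

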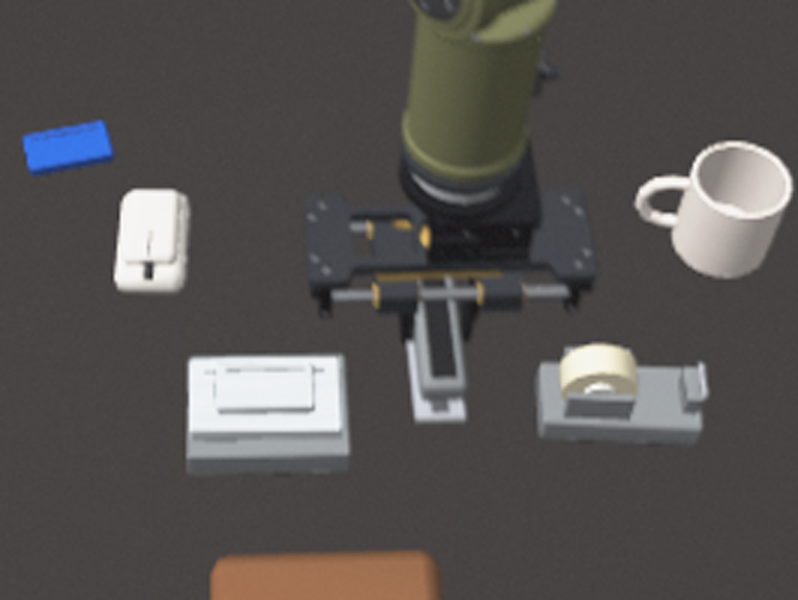

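Call:
send_rows(
  steps=[
    [[-0.003,-0.006,0],[0,0,0.01],0.022],
    [[-0.005,-0.01,0],[0,0,0.01],0.022],
    [[-0.005,-0.01,0],[0,0,0.01],0.022],
    [[-0.005,-0.01,0],[0,0,0.01],0.022],
    [[-0.005,-0.01,0],[0,0,0.01],0.022],
  ],
)

```text
time_s: 26.05
tool_pos: [0.6187, 0.1615, 0.0704]
tool_rot: [180.0, -0.1, -88.3]
force: [-0.9, -0.5, -2.3]
grip_width: 0.0317
```

```bash
python3 go.py .628 .169 .002 -88.6
```

```text
t 26.05 pos [0.6187 0.1615 0.0704] rot [ 1.80e+02 -1.00e-01 -8.83e+01] w 0.0317 F [-0.9 -0.5 -2.3]
shift [-0.0074 -0.0096  0.0684] turn [ 0.    -0.001  0.005] rows 1.7
```

Call:
send_rows(
  steps=[
    [[-0.004,-0.005,0.01],[0,0,0.005],0.022],
    [[-0.0075,-0.0095,0.025],[0,0,0.005],0.022],
    [[-0.0075,-0.0095,0.04],[0,0,0.005],0.022],
    [[-0.0075,-0.0095,0.054],[0,0,0.005],0.022],
    [[-0.0075,-0.0095,0.061],[0,0,0.005],0.022],
  ],
)

```text
time_s: 26.47
tool_pos: [0.6263, 0.1697, 0.0053]
tool_rot: [179.7, -0.1, -88.6]
force: [-1.2, -0.4, -3.5]
grip_width: 0.0317
```

Call:
send_rows(
  steps=[
    [[0,0,0],[0,0,0],0.022],
    [[0,0,0],[0,0,0],0.022],
    [[0,0,0],[0,0,0],0.022],
    [[0,0,0],[0,0,0],0.022],
    [[0,0,0],[0,0,0],0.022],
  ],
)

```text
time_s: 26.88
tool_pos: [0.6293, 0.1707, 0.0102]
tool_rot: [-179.9, 0.0, -88.6]
force: [0.7, -0.7, -2.5]
grip_width: 0.0318
```

```bash
python3 - <<'E'
from cell import env
from h import *
c=env.read_camera("scene"); o=env.get_obs(); p=o["tool_pos"]
im=c["pixels"][220:310,310:410,::-1].copy()
im=cv2.resize(im,None,fx=6,fy=6,interpolation=cv2.INTER_CUBIC)
for z,col in((p[2],(0,0,255)),):
  for P in MODEL["stapler"][:2]:
    q=(proj(c,P@R.from_euler('z',.027).as_matrix().T+[.632,.1715,z])-[310,220]+.5)*6
    cv2.polylines(im,[cv2.convexHull(q.astype(np.int32))],True,col,1)
cv2.imwrite("pics/s6.png",im)
E
python3 go.py .628 .169 .0004 -88.6
```

```text
t 26.93 pos [0.6292 0.1706 0.0101] rot [-179.9    0.   -88.6] w 0.0317 F [-0.3  0.1 -1.8]
shift [0.0016 0.0012 0.0097] turn [-0.001  0.     0.   ] rows 0.2
```

View pics/s6.png

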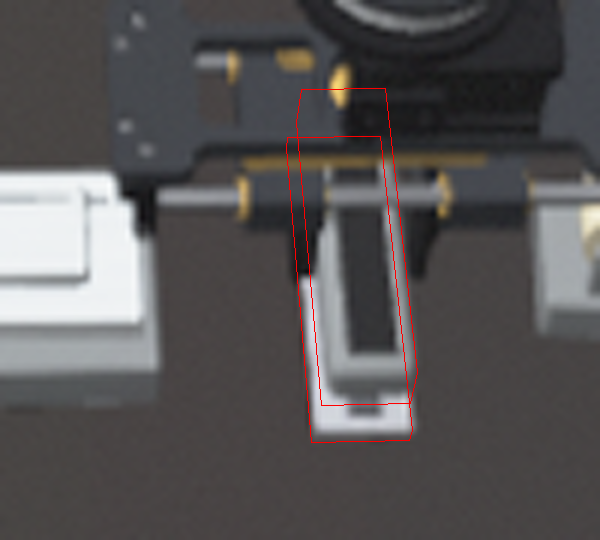

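Call:
send_rows(
  steps=[
    [[0,-0.001,0.003],[0,0,0],0.022],
    [[0,-0.001,0.006],[0,0,0],0.022],
    [[0,-0.001,0.008],[0,0,0],0.022],
    [[0,-0.001,0.009],[0,0,0],0.022],
    [[0,-0.001,0.0095],[0,0,0],0.022],
  ],
)

```text
time_s: 27.35
tool_pos: [0.6295, 0.1704, 0.0004]
tool_rot: [180.0, -0.0, -88.6]
force: [-3.1, -1.7, 5.5]
grip_width: 0.0314
```

Call:
send_rows(
  steps=[
    [[0,0,0.0005],[0,0,0],0.022],
    [[0,0,0.001],[0,0,0],0.022],
    [[0,0,0.001],[0,0,0],0.022],
    [[0,0,0.001],[0,0,0],0.022],
    [[0,0,0.001],[0,0,0],0.022],
  ],
)

```text
time_s: 27.77
tool_pos: [0.6296, 0.1704, 0.0004]
tool_rot: [-180.0, -0.1, -88.6]
force: [-4.4, -2.0, 8.3]
grip_width: 0.0318
```

Call:
send_rows(
  steps=[
    [[0,0,-0.001],[0,0,0],0.035],
    [[0,0,-0.001],[0,0,0],0.042],
    [[0,0,-0.001],[0,0,0],0.05],
    [[0,0,-0.001],[0,0,0],0.055],
    [[0,0,-0.001],[0,0,0],0.055],
  ],
)

```text
time_s: 28.18
tool_pos: [0.6296, 0.1705, -0.0005]
tool_rot: [180.0, 0.0, -88.6]
force: [-0.3, -0.7, -0.1]
grip_width: 0.0514
```

Call:
send_rows(
  steps=[
    [[0,0,-0.004],[0,0,0],0.055],
    [[0,0,-0.02],[0,0,0],0.055],
    [[0,0,-0.05],[0,0,0],0.06],
    [[0,0,-0.085],[0,0,0],0.07],
    [[0,0,-0.12],[0,0,0],0.08],
  ],
)

```text
time_s: 28.6
tool_pos: [0.6292, 0.1707, 0.122]
tool_rot: [180.0, 0.0, -88.5]
force: [0.1, -0.2, -0.0]
grip_width: 0.0664
```

```bash
python3 go.py .468 -.055 .1 -90
```

```text
t 28.6 pos [0.6292 0.1707 0.122 ] rot [180.    0.  -88.5] w 0.0664 F [ 0.1 -0.2 -0. ]
shift [0.2216 0.1669 0.022 ] turn [0.    0.    0.025] rows 6.7
```

Call:
send_rows(
  steps=[
    [[0.032,0.024,0],[0,0,0.005],0.087],
    [[0.064,0.048,0],[0,0,0.01],0.087],
    [[0.096,0.072,0],[0,0,0.015],0.087],
    [[0.128,0.096,0],[0,0,0.02],0.087],
    [[0.16,0.12,0],[0,0,0.02],0.087],
  ],
)

```text
time_s: 29.02
tool_pos: [0.5127, 0.0067, 0.1209]
tool_rot: [-179.9, -0.0, -89.7]
force: [0.5, -1.6, 1.3]
grip_width: 0.0861
```

```bash
python3 go.py .468 -.056 .06 -90
```

```text
t 29.02 pos [0.5127 0.0067 0.1209] rot [-179.9   -0.   -89.7] w 0.0861 F [ 0.5 -1.6  1.3]
shift [0.0624 0.0452 0.0609] turn [-0.001 -0.001  0.005] rows 2.4
```

Call:
send_rows(
  steps=[
    [[0.02,0.015,0.005],[0,0,0],0.087],
    [[0.04,0.03,0.02],[0,0,0],0.087],
    [[0.054,0.037,0.035],[0,0,0],0.087],
    [[0.058,0.041,0.05],[0,0,0],0.087],
    [[0.058,0.042,0.058],[0,0,0],0.087],
  ],
)

```text
time_s: 29.43
tool_pos: [0.4706, -0.0524, 0.0615]
tool_rot: [180.0, -0.1, -89.9]
force: [0.2, -0.8, 0.5]
grip_width: 0.0871
```

Call:
send_rows(
  steps=[
    [[0,0,0.005],[0,0,0],0.087],
    [[0,0,0.01],[0,0,0],0.087],
    [[0,0,0.015],[0,0,0],0.087],
    [[0,0,0.02],[0,0,0],0.087],
    [[0,0,0.02],[0,0,0],0.087],
  ],
)

```text
time_s: 29.85
tool_pos: [0.4718, -0.0498, 0.0412]
tool_rot: [180.0, 0.0, -89.7]
force: [-0.3, 0.7, -0.2]
grip_width: 0.0871
```

```bash
python3 snap.py scene 220 150 110 100 6 m1;python3 go.py .468 -.056 -.013 -90
```

```text
t 29.9 pos [ 0.4719 -0.05    0.0415] rot [180.    0.  -89.7] w 0.0873 F [-0.4 -0.5 -0.3]
shift [0.0061 0.0039 0.0545] turn [0.001 0.001 0.006] rows 1.3
```

View pics/m1.png

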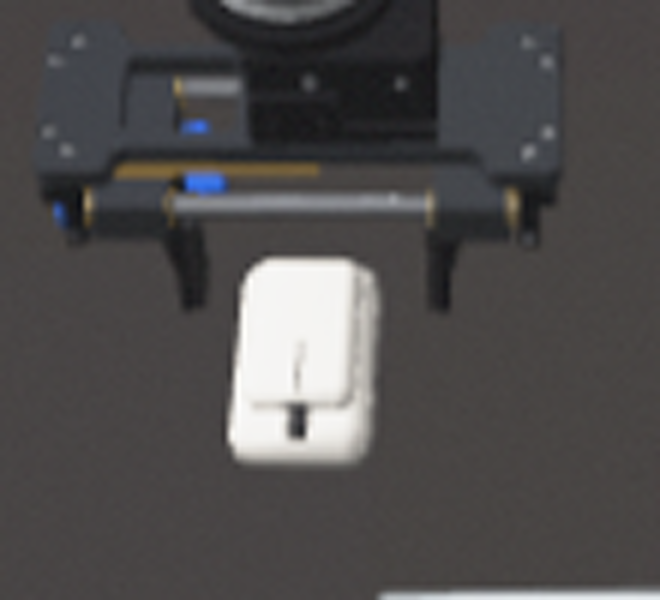

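Call:
send_rows(
  steps=[
    [[0.003,0.002,0.0],[0,0,0.005],0.087],
    [[0.006,0.004,0.008],[0,0,0.005],0.087],
    [[0.006,0.004,0.018],[0,0,0.005],0.087],
    [[0.006,0.004,0.026],[0,0,0.005],0.087],
    [[0.006,0.004,0.03],[0,0,0.005],0.087],
  ],
)

```text
time_s: 30.32
tool_pos: [0.4667, -0.0566, 0.0101]
tool_rot: [179.9, 0.0, -90.0]
force: [0.4, 0.0, 0.8]
grip_width: 0.0872
```

```bash
python3 snap.py scene 220 150 110 100 6 m2;python3 go.py .468 -.056 -.013 -90
```

```text
t 30.37 pos [ 0.4664 -0.0564  0.0098] rot [ 1.798e+02  1.000e-01 -9.000e+01] w 0.0869 F [-0.7 -0.3 -0.9]
shift [-0.0004 -0.0017  0.0228] turn [ 0.003  0.001 -0.   ] rows 0.5
```

View pics/m2.png

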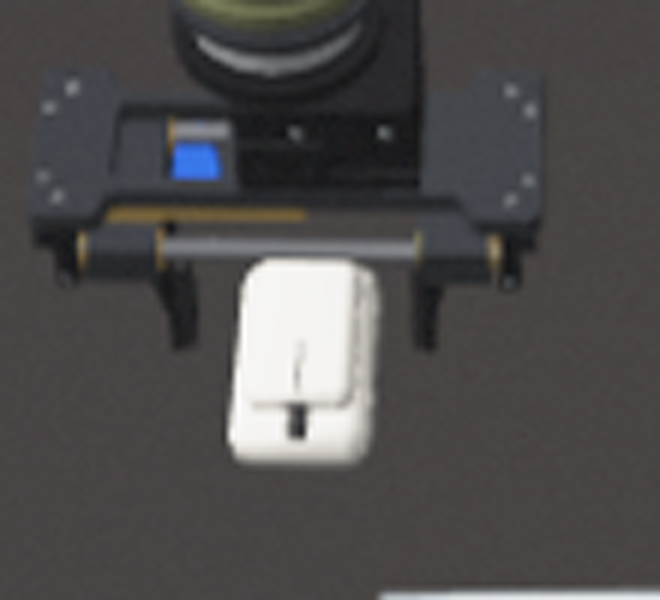

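Call:
send_rows(
  steps=[
    [[0,0,0.006],[0,0,0],0.087],
    [[0,0,0.012],[0,0,0],0.087],
    [[0,0,0.018],[0,0,0],0.087],
    [[0,0,0.022],[0,0,0],0.087],
    [[0,0,0.0225],[0,0,0],0.087],
  ],
)

```text
time_s: 30.78
tool_pos: [0.4672, -0.0564, -0.0117]
tool_rot: [179.9, 0.0, -90.0]
force: [0.3, -0.6, 0.3]
grip_width: 0.0869
```

Call:
send_rows(
  steps=[
    [[0,0,0],[0,0,0],0.08],
    [[0,0,0],[0,0,0],0.074],
    [[0,0,0],[0,0,0],0.067],
    [[0,0,0],[0,0,0],0.06],
    [[0,0,0],[0,0,0],0.05],
  ],
  grip_force=18,
)

```text
time_s: 31.2
tool_pos: [0.4682, -0.0568, -0.0105]
tool_rot: [-180.0, -0.0, -90.0]
force: [0.4, -0.7, -0.2]
grip_width: 0.0619
```

Call:
send_rows(
  steps=[
    [[0,0,0],[0,0,0],0.045],
    [[0,0,0],[0,0,0],0.045],
    [[0,0,0],[0,0,0],0.045],
    [[0,0,0],[0,0,0],0.045],
    [[0,0,0],[0,0,0],0.045],
  ],
)

```text
time_s: 31.62
tool_pos: [0.4681, -0.0568, -0.0105]
tool_rot: [-180.0, -0.0, -90.0]
force: [-0.1, 0.1, 2.9]
grip_width: 0.0557
```

Call:
send_rows(
  steps=[
    [[0,0,-0.008],[0,0,0],0.045],
    [[0,0,-0.025],[0,0,0],0.045],
    [[0,0,-0.05],[0,0,0],0.045],
    [[0,0,-0.075],[0,0,0],0.045],
    [[0,0,-0.09],[0,0,0],0.045],
  ],
)

```text
time_s: 32.03
tool_pos: [0.4689, -0.0562, 0.0818]
tool_rot: [-179.9, -0.0, -90.0]
force: [0.8, 0.0, -1.4]
grip_width: 0.056
```

```bash
python3 snap.py scene 170 110 160 120 5 m3; python3 go.py .4625 -.417 .08 -84.8
```

```text
t 32.08 pos [ 0.4707 -0.0566  0.0839] rot [-1.796e+02 -1.000e-01 -9.000e+01] w 0.0555 F [ 1.8 -1.   1. ]
shift [0.3603 0.0083 0.0046] turn [-0.006 -0.002 -0.09 ] rows 8.6
```

View pics/m3.png

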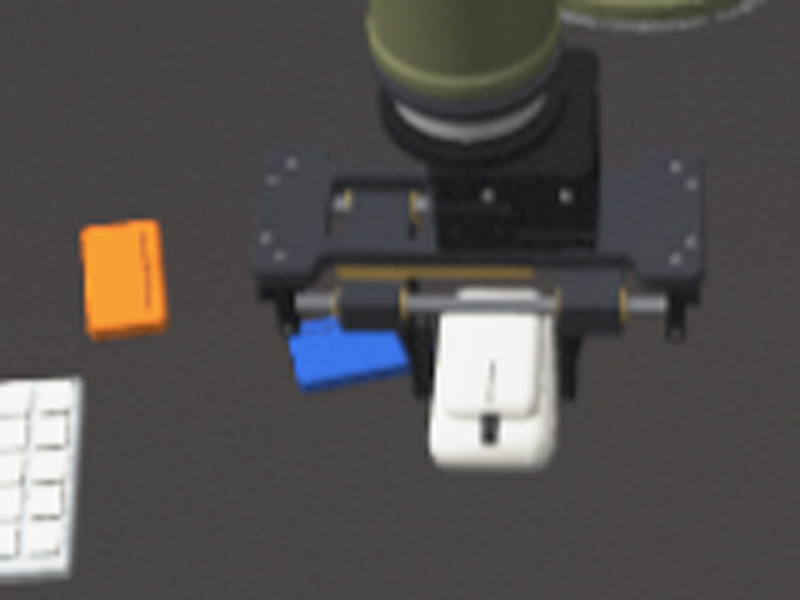

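Call:
send_rows(
  steps=[
    [[0.02,0.001,0],[0,0,-0.01],0.045],
    [[0.055,0.002,0],[0,0,-0.02],0.045],
    [[0.09,0.004,0],[0,0,-0.03],0.045],
    [[0.125,0.005,0],[0,0,-0.05],0.045],
    [[0.16,0.006,0],[0,0,-0.06],0.045],
  ],
)

```text
time_s: 32.5
tool_pos: [0.4612, -0.2179, 0.079]
tool_rot: [180.0, -0.0, -86.5]
force: [0.4, -0.7, -1.3]
grip_width: 0.0561
```

```bash
python3 go.py .4625 -.417 .08 -84.8
```

```text
t 32.5 pos [ 0.4612 -0.2179  0.079 ] rot [180.   -0.  -86.5] w 0.0561 F [ 0.4 -0.7 -1.3]
shift [ 0.1988  0.0109 -0.001 ] turn [ 0.001 -0.    -0.03 ] rows 4.8
```

Call:
send_rows(
  steps=[
    [[0.036,0.002,0],[0,0,-0.01],0.045],
    [[0.074,0.004,0],[0,0,-0.02],0.045],
    [[0.112,0.006,0],[0,0,-0.03],0.045],
    [[0.15,0.008,0],[0,0,-0.03],0.045],
    [[0.18,0.01,0],[0,0,-0.03],0.045],
  ],
)

```text
time_s: 32.92
tool_pos: [0.4614, -0.4001, 0.0785]
tool_rot: [180.0, -0.0, -85.0]
force: [-0.4, 0.2, -1.2]
grip_width: 0.0557
```

Call:
send_rows(
  steps=[
    [[0.01,0,0],[0,0,0],0.045],
    [[0.014,0,0],[0,0,0],0.045],
    [[0.014,0,0],[0,0,0],0.045],
    [[0.014,0,0],[0,0,0],0.045],
    [[0.014,0,0],[0,0,0],0.045],
  ],
)

```text
time_s: 33.33
tool_pos: [0.4647, -0.4083, 0.0793]
tool_rot: [-180.0, 0.1, -84.7]
force: [0.1, 0.2, -0.9]
grip_width: 0.0556
```

```bash
python3 go.py .4625 -.417 -.002 -84.8
```

```text
t 33.33 pos [ 0.4647 -0.4083  0.0793] rot [-1.80e+02  1.00e-01 -8.47e+01] w 0.0556 F [ 0.1  0.2 -0.9]
shift [0.0085 0.003  0.0812] turn [-0.     0.001  0.002] rows 2.0
```

Call:
send_rows(
  steps=[
    [[0.004,0.001,0.012],[0,0,0],0.045],
    [[0.0085,0.003,0.03],[0,0,0],0.045],
    [[0.0085,0.003,0.048],[0,0,0],0.045],
    [[0.0085,0.003,0.064],[0,0,0],0.045],
    [[0.0085,0.003,0.074],[0,0,0],0.045],
  ],
)

```text
time_s: 33.75
tool_pos: [0.4606, -0.418, 0.0027]
tool_rot: [179.9, 0.1, -84.8]
force: [-0.6, -0.3, -1.0]
grip_width: 0.0561
```

Call:
send_rows(
  steps=[
    [[0,0,0],[0,0,0],0.045],
    [[0,0,0],[0,0,0],0.045],
    [[0,0,0],[0,0,0],0.045],
    [[0,0,0],[0,0,0],0.045],
    [[0,0,0],[0,0,0],0.045],
  ],
)

```text
time_s: 34.17
tool_pos: [0.4624, -0.4201, 0.0065]
tool_rot: [-179.9, -0.1, -84.8]
force: [-0.5, 0.1, -0.7]
grip_width: 0.0557
```

```bash
python3 - <<'E'
from cell import env
from h import *
c=env.read_camera("scene"); o=env.get_obs(); p=o["tool_pos"]
u0,v0=70,150
im=cv2.resize(c["pixels"][v0:v0+100,u0:u0+130,::-1],None,fx=6,fy=6,interpolation=cv2.INTER_CUBIC)
q=(proj(c,boxpts(.096,.056,0,.014)@R.from_euler('z',.09).as_matrix().T+[.4659,-.42,p[2]+.0105])-[u0,v0]+.5)*6
cv2.polylines(im,[cv2.convexHull(q.astype(np.int32))],True,(0,0,255),1)
cv2.imwrite("pics/m4.png",im)
E
python3 go.py .4625 -.417 -.0105 -84.8
```

```text
t 34.22 pos [ 0.4622 -0.4201  0.0063] rot [-1.799e+02 -1.000e-01 -8.490e+01] w 0.0558 F [-0.2 -0.7 -1.4]
shift [-0.0031 -0.0005  0.0168] turn [-0.001 -0.002 -0.001] rows 0.4
```

View pics/m4.png

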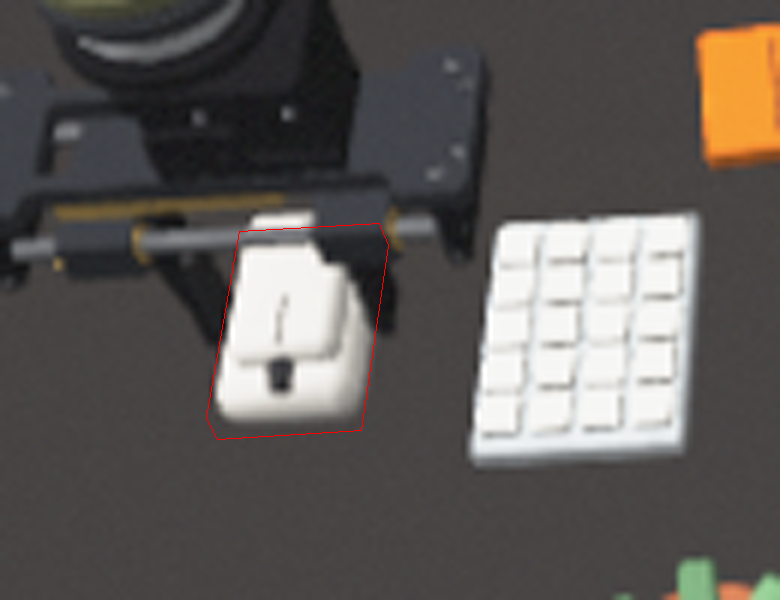

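Call:
send_rows(
  steps=[
    [[-0.001,-0.001,0.005],[0,0,0],0.045],
    [[-0.001,-0.002,0.01],[0,0,0],0.045],
    [[-0.001,-0.002,0.014],[0,0,0],0.045],
    [[-0.001,-0.002,0.016],[0,0,0],0.045],
    [[-0.001,-0.002,0.0165],[0,0,0],0.045],
  ],
)

```text
time_s: 34.63
tool_pos: [0.4634, -0.4179, -0.0106]
tool_rot: [179.9, 0.0, -84.9]
force: [-2.8, 3.2, 10.7]
grip_width: 0.0555
```

Call:
send_rows(
  steps=[
    [[0,0,0.0005],[0,0,0],0.045],
    [[0,0,0.001],[0,0,0],0.045],
    [[0,0,0.001],[0,0,0],0.045],
    [[0,0,0.001],[0,0,0],0.045],
    [[0,0,0.001],[0,0,0],0.045],
  ],
)

```text
time_s: 35.05
tool_pos: [0.4634, -0.418, -0.0106]
tool_rot: [179.9, 0.0, -84.9]
force: [-4.8, 4.0, 12.0]
grip_width: 0.0561
```

Call:
send_rows(
  steps=[
    [[0,0,-0.001],[0,0,0],0.06],
    [[0,0,-0.001],[0,0,0],0.066],
    [[0,0,-0.001],[0,0,0],0.072],
    [[0,0,-0.001],[0,0,0],0.076],
    [[0,0,-0.001],[0,0,0],0.076],
  ],
)

```text
time_s: 35.47
tool_pos: [0.4634, -0.4183, -0.0116]
tool_rot: [180.0, 0.0, -84.9]
force: [0.1, -0.2, -0.7]
grip_width: 0.0738
```

Call:
send_rows(
  steps=[
    [[0,0,-0.003],[0,0,0],0.076],
    [[0,0,-0.015],[0,0,0],0.076],
    [[0,0,-0.045],[0,0,0],0.076],
    [[0,0,-0.085],[0,0,0],0.076],
    [[0,0,-0.12],[0,0,0],0.076],
  ],
)

```text
time_s: 35.88
tool_pos: [0.4637, -0.4181, 0.1112]
tool_rot: [-180.0, 0.0, -84.8]
force: [0.5, 0.1, 0.7]
grip_width: 0.0757
```

```bash
python3 go.py .2 -.62 .2 -72
```

```text
t 35.88 pos [ 0.4637 -0.4181  0.1112] rot [-180.     0.   -84.8] w 0.0757 F [0.5 0.1 0.7]
shift [ 0.1773  0.2808 -0.0889] turn [-0.    -0.    -0.224] rows 8.2
```

Call:
send_rows(
  steps=[
    [[0.015,0.02,-0.02],[0,0,-0.03],0.087],
    [[0.035,0.05,-0.04],[0,0,-0.06],0.087],
    [[0.055,0.08,-0.055],[0,0,-0.09],0.087],
    [[0.073,0.11,-0.065],[0,0,-0.12],0.087],
    [[0.09,0.14,-0.075],[0,0,-0.15],0.087],
  ],
)

```text
time_s: 36.3
tool_pos: [0.3312, -0.5219, 0.1863]
tool_rot: [-180.0, -0.2, -76.2]
force: [-0.9, -0.6, -0.6]
grip_width: 0.0867
```

Call:
send_rows(
  steps=[
    [[0.02,0.03,0],[0,0,-0.01],0.087],
    [[0.04,0.06,0],[0,0,-0.02],0.087],
    [[0.06,0.09,0],[0,0,-0.03],0.087],
    [[0.08,0.12,0],[0,0,-0.04],0.087],
    [[0.085,0.13,0],[0,0,-0.05],0.087],
  ],
)

```text
time_s: 36.72
tool_pos: [0.2191, -0.6388, 0.1845]
tool_rot: [179.8, -0.1, -73.8]
force: [-1.1, 0.8, 0.1]
grip_width: 0.0869
```

```bash
python3 - <<'E'
from cell import env
from h import *
import pickle
C={n:env.read_camera(n) for n in("top","scene")}
pickle.dump(C,open("c1.pkl","wb"))
for n in C: cv2.imwrite(f"pics/f_{n}.png",C[n]["pixels"][:,:,::-1])
c0=pickle.load(open("c0.pkl","rb"))
G=dict(stapler=(.632,.1715,.027),mouse=(.466,-.42,.09),keypad=(.456,-.3105,.09))
F={}
for k,g in G.items():
    for cams in(("top",),("scene",),("top","scene")):
        F[k]=fit(C,k,*g,cams=cams,rad=.09 if k!="keypad" else .08); print(k,cams[0],len(cams),*["%.4f"%v for v in F[k]])
D=np.array([.6353,.0385]);th=.027;T=np.array([.624,.3045])
s=np.array(F["stapler"][:2]);r=R.from_euler('z',-th).as_matrix()[:2,:2]
print("stapler: dock",np.linalg.norm(s-D),"tape",np.linalg.norm(s-T),"in dock",r@(s-D),"dyaw",F["stapler"][2]-th)
k=F["keypad"];m=F["mouse"];r=R.from_euler('z',-k[2]).as_matrix()[:2,:2];print("mouse in pad",r@(np.array(m[:2])-k[:2]),m[2]-k[2])
for n in("mug","x"): pass
E
```

```text
stapler top 1 0.6342 0.1710 0.0223 66.2034 966.0441
stapler scene 1 0.6300 0.1716 0.0135 54.9713 930.7910
stapler top 2 0.6334 0.1713 0.0189 130.9048 1896.8352
mouse top 1 0.4686 -0.4201 0.0871 50.1967 1151.8553
mouse scene 1 0.4604 -0.4179 0.1112 85.8998 758.0800
mouse top 2 0.4668 -0.4193 0.0899 200.4195 1909.9353
keypad top 1 0.4567 -0.3110 0.0904 27.5576 2164.6266
keypad scene 1 0.4532 -0.3095 0.1094 78.2717 1346.2970
keypad top 2 0.4559 -0.3104 0.0900 131.4691 3510.9236
stapler: dock 0.132837564855468 tape 0.13350968771253258 in dock [0.00172786 0.13282633] dyaw -0.008096720289603586
mouse in pad [ 0.00099804 -0.10942728] -8.804976430909495e-05
```

View pics/f_top.png

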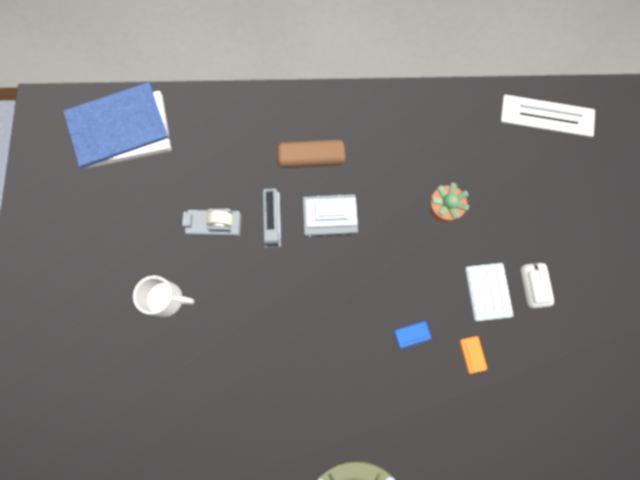

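View pics/f_scene.png

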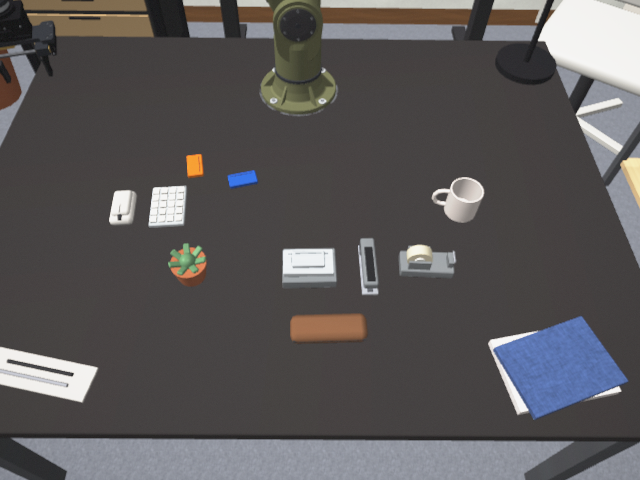

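```bash
python3 - <<'E'
from h import *
import pickle
A=pickle.load(open("c0.pkl","rb"));B=pickle.load(open("c1.pkl","rb"))
for nm,(u,v,w,h) in dict(mug=(125,265,75,60),succ=(425,175,50,50),case=(270,130,80,45)).items():
    print(nm,np.abs(A["top"]["pixels"][v:v+h,u:u+w].astype(int)-B["top"]["pixels"][v:v+h,u:u+w]).mean().round(2))
im=np.clip((B["top"]["pixels"][185:245,295:370].astype(float)-120)*1.9,0,255).astype(np.uint8)[:,:,::-1]
cv2.imwrite("pics/f_st.png",cv2.resize(im,None,fx=9,fy=9,interpolation=cv2.INTER_CUBIC))
E
```

```text
mug 2.45
succ 2.82
case 2.77
```

View pics/f_st.png

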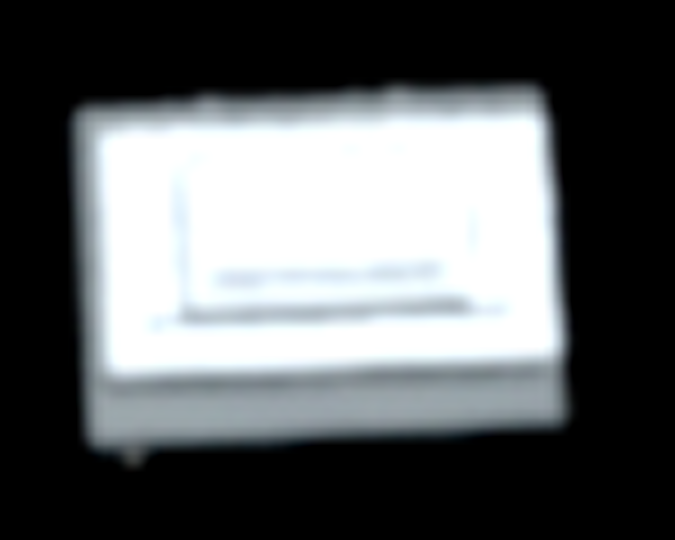

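Call:
send_rows(
  steps=[
    [[0,0,0],[0,0,0],0.087],
    [[0,0,0],[0,0,0],0.087],
    [[0,0,0],[0,0,0],0.087],
    [[0,0,0],[0,0,0],0.087],
    [[0,0,0],[0,0,0],0.087],
  ],
)

```text
time_s: 37.23
tool_pos: [0.2274, -0.6333, 0.1842]
tool_rot: [-180.0, -0.0, -73.3]
force: [-0.4, 0.4, -0.9]
grip_width: 0.0872
```

The stack is square: in this crop the small drive spans columns 182–472 and the big one 103–555, so their centres agree. The bystander areas differ from the first picture only by noise. Handing in.

```bash
python3 -c "
from cell import env
print(env.sign_off(), env.get_obs()['time_s'])"
```

```text
the job is handed in; nothing more can be done
the job is handed in; nothing more can be done
```

The desk is set out as asked and the job is handed in, at about 37 s of the 112 s allowed. Everything is released, and the arm is back near its start, clear of the objects. The sign-off gives no verdict, so the figures below are my own camera measurements.

| Item | Last check | Allowed |
|---|---|---|
| Big drive on dock | centred within about 2 mm, lengthwise to about 0.01 rad | 12 mm, 0.17 rad |
| Small drive on big drive | centred within about 2 mm, square to it by eye in the crops | 12 mm, 0.17 rad |
| Stapler | 133 mm from dock and dispenser, 2 mm off level, 0.01 rad off square | 113–147 mm, 20 mm, 0.2 rad |
| Mouse | 109 mm right of the pad's centre (gap about 39 mm), 1 mm off level, angle error under 0.001 rad | 95–125 mm, 15 mm, 0.2 rad |
| Mug, succulent, glasses case | picture areas differ from the start only by noise | 2 cm |

- **Missed grasp:** the first close on the big drive caught nothing. The reported tool position was about 17 mm lower than the real fingertips and a few millimetres short of the real reach. I found this in the pictures and by lowering in small steps, and allowed for it in every later move.
- **Camera disagreement:** single-camera fits of the mouse and number pad differed by up to 8 mm front to back. The mouse's position relative to the pad still came out well inside the limit.
- **Weakest measurement:** I set the tape dispenser's centre by eye at about (0.624, 0.305) m, because the roll and cutter spoiled its fit.

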